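Bring the dust hood up to the sander and start the extraction

ROBOT

A 7-joint arm with a two-finger parallel gripper is mounted at the origin on the work surface. World frame = base frame: x ahead of the robot, y to its left, z up, the work surface at z = 0. Lengths are in m, angles in rad, forces in N, time in s.
With the tool pointing down it reaches from about 0.425 to 0.925 m from the base axis. Payload 6.8 kg.
Tool frame: the origin (TCP) lies on the front face of the gripper's body, between the roots of the fingers; the fingertips stand 73 mm ahead of it and the grasp point (between the pads) lies 54 mm ahead of it; z points along the fingers, y is the direction in which the jaws open and shut (so a half turn about z gives the same grasp; the last joint's range is limited). The gripper opens to 85 mm and grips with 20 to 120 N. Pads are 22 mm wide; open, the fingers measure 114 mm over their backs; the gripper's body (76 mm by 85 mm) begins 54 mm behind the grasp point. The pads swing forward as they close: fully open they stand 13 mm farther back than shut.
Start: joints at [1.096, 0.477, 0.022, 1.555, -0.011, 1.109, -0.083], TCP at [0.242, -0.63, 0.304] pointing down, gripper open.
Joint ranges: [-2.96, 2.96], [-0.34, 2.1], [-1.41, 1.46], [0.24, 2.44], [-1.37, 4.51], [0.17, 1.92], [-2.96, 2.96]. Speed limits (rad/s): [2.39, 2.39, 3.14, 3.14, 3.14, 3.14, 3.14].

INTERFACE

Orientations are given as a unit quaternion [w, x, y, z].
In Python, from station import get_obs, read_camera, hand_in, spot_in, cut_out, spot_point gives the robot as it stands. The module is installed in compiled form; this text tells all that it offers.
- The arm moves only by the tool move_arm, never from a script. Its arguments are lists of equal length, an entry for each row: "gripper": the opening, from 0 (shut) to 1 (fully open); "xyz": the shift along the tool's x, y, z in cm, a list of three; "twist": the turn about the tool's z in rad. A call has 1 to 5 rows; each row is the pose to reach, as a shift and turn from the pose commanded when the call began, along the tool's axes at that moment; what a row does not reach only later rows make up. A row lasts 1/12 s, in which the tool goes at most 41.7 mm and 7.16 degrees, less where a joint would pass 70% of its speed; a pose out of reach is approached as far as the arm can. A call with a gripper value outside its range is refused whole. The fingers move at their own pace and stop on an object; "squeeze" is the grip in N (left out, the last holds). Time passes only in rows, so rows that repeat a pose let the fingers close. It gives the time, the measured TCP pose, the force and the opening at its end, in the units of the state.
- get_obs(): the state, without advancing time (a new reading comes with each control period).
- read_camera(name): name is "scene" or "top" or "wrist"; returns a dict with "pixels" (400x640x3 uint8, red, green, blue), "fx", "fy", "cx", "cy" (pixels), "k1" (the pictures are not rectified: a ray, as slopes to the right and down, at radius r is drawn at 1 + k1 r^2 times it, then the intrinsics apply), "R" (3x3) and "t" (3): a world point X has camera coordinates R X + t. Camera axes: x right, y down, z forward; pixel columns grow to the right and rows downward; lengths in m; the calibration is good to about 2 mm. A picture is of the moment at which its call begins. There is no depth.
- hand_in(): hands the job in, once; it reports no verdict.
Trained networks look in the newest picture that a camera, given by its name, has taken for a name from the list of things; names that differ only in an ending like _2 or _b are one class to them, and where a whole thing is asked for, a point or a joint stands for the part that bears it (a point fixed in the world has none). Each returns a list of dicts, best first, with "p" (0 to 1); they miss things now and then, are a little off and sometimes report something else, mostly with a low value. They report only what shows in the picture. A call takes as long as a camera call. They do not tell look-alikes from the thing itself.
- spot_in(query, camera): "centre" ([x, y, z] in m, in world coordinates, good to about 4 mm: the middle of the surface that is visible of it).
- cut_out(query, camera): "pixels" (400x640 bool, what is visible of it).
- spot_point(query, camera): "centre" ([x, y, z] in m, in world coordinates, good to about 4 mm: a listed point, or the origin of a listed thing).
The state is a dict: "t": time; "q": joint angles; "joint_vel": joint speeds; "joint_torque": joint torques, N m; "eef_pos": TCP position; "tool_rot": TCP orientation; "contact_force": force on the tool from outside, world axes, zero at the start; "torque": the same for the moment, N m; "gripper_width": opening from 0.0 (shut) to 1.0 (fully open).
Only numpy, scipy, OpenCV 4.12 (cv2) and the standard library are available. Lean on these libraries where they do the work, as an engineer would, in place of code of your own. Each camera call takes 0.05 s, during which the arm holds its last target.

TASK

Get the dust extraction ready for the disc sander: press in the brass spring button on the hood's sleeve and draw the sleeve up the sloping pipe, towards the sander, until the button pops out through the next hole and locks it, and pull the orange tab of the blast gate all the way up to open it. Only when the hood is locked and the gate fully open, press the green start button on the switch box all the way in and let it go. Do not press the red stop button, and leave the loose things on the bench where they are.

Things in the scene. Friction and masses are not known exactly. Their poses are not given: they have to be found in the camera images.
- dust_arm: Fixed dust extraction arm. Origin: centre of the underside of its blue foot (116 mm across); z up, x the level heading of the pipe, away to the sander. A riser 56 mm thick goes to an elbow; from the point 70 mm above the origin an aluminium pipe 39 mm thick climbs straight at 42 degrees above level towards +x. Blast gate frame (84 mm square, 16 mm thick) 50 mm up the pipe, square to it.
- snap_tip (a point): Tip of the brass domed spring button, 187 mm up the pipe, on the sleeve's right side (looking up the pipe). Axes: x up along the pipe, y level into the sleeve, z square to the pipe, up and back. Dome 10 mm across, 5 mm proud of the 44 mm sleeve; the pipe's axis is 27 mm from the tip along +y. It sits in the fixed inner pipe, works sideways and does not travel with the sleeve.
- sleeve_end (a point): Centre of the lower end of the grey sleeve (44 mm thick, 165 mm long) sliding on the pipe; on its axis, x up along it; as found 72 mm up the pipe. On its right side three 11 mm holes, 115, 70 and 25 mm from this end. Its upper end carries the steel duct elbow and hood: from 36 mm past the button it widens, to 98 mm thick at 56 mm. So a hand at the button must lean back 30 to 45 degrees.
- hood (a joint): Position of the sleeve and hood along the pipe, m, growing up the pipe: 0 with the button in the hole as found, 0.045 in the next, 0.090 in the last; locked with 0.5 mm play. Unlocked it slides with 3.5 N of friction (sleeve and hood 0.3 to 0.55 kg) and stays where left; riding over the button takes about 10 N more. The fixed sander, 250 mm high, stands 330 mm and more ahead of the arm's foot.
- snap (a joint): How far the spring button is pressed in, m: 0 out (locked), 0.005 flush with the sleeve (4.5 N), 0.007 held in under the sleeve's wall. Once flush, its round top lets the sleeve ride over it along the pipe. Gripping the sleeve across (20 to 40 N), one finger on the button and one opposite, presses it flush; the same grip then draws the sleeve along.
- gate_grip (a point): Centre of the orange tab on the blast gate's sliding plate: 36 mm wide (its y, level), 12 mm thick (its x, up the pipe), 34 mm high (its z). z is the way the plate is pulled open: square to the pipe, 42 degrees back from vertical. When shut the tab's lower edge is 11 mm above the frame.
- gate (a joint): Opening of the blast gate, m: 0 shut, 0.042 fully open (stop). Slides with about 3 N of friction and stays where it is left.
- switch_box: Fixed grey switch box of the extractor with a yellow face, 74 x 116 mm and 49 mm high, origin at the centre of its underside; green start button towards its +y, red stop button towards its -y, 56 mm apart.
- start_top (a point): Centre of the top of the green start button (28 mm across, in a black collar 44 mm across and 12 mm high); stands 10 mm above the collar, pressed straight down; its top is 71 mm above the bench.
- start (a joint): How far the start button is pressed, m: 0 out, 0.006 fully in (5 N); springs back.
- stop (a joint): How far the red stop button is pressed, m: 0 out, 0.006 fully in; springs back.
- sanding_block: Loose cork sanding block, 124 x 68 x 34 mm, origin under its centre. Bystander.
- glue: Loose yellow glue bottle, 60 mm thick, 170 mm high, origin under its centre. Bystander.
- leg_blank: Loose square wooden leg blank, 200 x 42 x 42 mm, origin under its centre. Bystander.
Not all that is in view belongs to the job. Of the things like the switch_box, leave any that is purple; of the rest the larger one is meant.

How it is judged:
By the outcome, as a careful person would: the job done as asked, in the order asked, and still so for the second after the job is handed in, with the robot touching nothing.
It also fails if it takes over 54 s, if anything falls off the work surface, if the arm or the gripper's body presses on something with over 40 N, if the wrist force passes 120 N, or if a joint passes its speed limit or range.

## Working session

There is one attempt and no reset: what is moved stays moved. The work goes in short steps, Python scripts to look and compute and a tool call to move; the robot and the scene stay as the last step left them, time stands still between calls to the robot, and variables do not carry over. Pictures are saved under pics/ and viewed, and the job is handed in when it is done.

Besides the shell and the picture viewer there is one more tool, called after "Emit:" as a command line: name --pt "numbers of a row" for each row, then --argument value for the rest. move_arm: Moves the arm, as the interface text tells. Its arguments: {"type":"object","properties":{"gripper":{"type":"array","items":{"type":"number"}},"xyz":{"type":"array","items":{"type":"array","items":{"type":"number"}}},"twist":{"type":"array","items":{"type":"number"}},"squeeze":{"type":"number"}},"required":["gripper","xyz","twist"]}

```bash
mkdir -p pics; cat > h.py <<'E'
import numpy as np, cv2
from station import *
def save(n,f):
    c=read_camera(n); cv2.imwrite(f'pics/{f}.png',c['pixels'][:,:,::-1].copy()); return c
def proj(c,X):
    p=np.array(c['R'])@np.array(X)+np.array(c['t']); u,v=p[0]/p[2],p[1]/p[2]; s=1+c['k1']*(u*u+v*v)
    return np.array([c['fx']*u*s+c['cx'],c['fy']*v*s+c['cy']])
def qR(q):
    from scipy.spatial.transform import Rotation as R
    return R.from_quat([q[1],q[2],q[3],q[0]])
E
python3 - <<'E'
from h import *
np.set_printoptions(precision=4,suppress=True)
for n in ['scene','top','wrist']:
    c=save(n,n+'0')
    for q in ['dust_arm','snap_tip','sleeve_end','gate_grip','switch_box','start_top','sanding_block','glue','leg_blank']:
        for d in spot_point(q,n)[:3]:
            print(n,q,round(d['p'],2),np.array(d['centre']),proj(c,d['centre']).round())
o=get_obs();print(o)
E
```

```text
scene dust_arm 0.98 [ 0.5121 -0.127  -0.0004] [305. 235.]
scene sleeve_end 0.82 [ 0.5515 -0.0997  0.1172] [321. 207.]
scene gate_grip 0.68 [ 0.497  -0.1365  0.1648] [297. 198.]
scene switch_box 0.91 [ 0.4925 -0.2869 -0.001 ] [272. 273.]
scene switch_box 0.84 [ 0.4832 -0.466  -0.0003] [234. 322.]
scene switch_box 0.63 [ 0.3596 -0.3454  0.0016] [221. 269.]
scene start_top 0.63 [ 0.489  -0.4424  0.0706] [237. 302.]
scene start_top 0.6 [ 0.4903 -0.2645  0.0712] [273. 252.]
scene start_top 0.58 [ 0.3551 -0.33    0.0504] [220. 255.]
scene sanding_block 0.83 [ 0.6936 -0.3732 -0.003 ] [321. 327.]
scene glue 0.98 [0.4236 0.2832 0.0018] [339. 141.]
scene leg_blank 0.89 [ 0.7553 -0.186   0.0009] [372. 281.]
top dust_arm 0.84 [ 0.5098 -0.1271  0.003 ] [330. 221.]
top sleeve_end 0.87 [ 0.5498 -0.0988  0.1207] [321. 208.]
top sleeve_end 0.49 [ 0.4872 -0.2641  0.0664] [374. 228.]
top gate_grip 0.6 [ 0.492  -0.1375  0.1632] [335. 228.]
top switch_box 0.91 [ 0.3603 -0.3423 -0.0014] [396. 265.]
top switch_box 0.77 [ 0.4871 -0.4607 -0.0001] [430. 226.]
top switch_box 0.72 [ 0.4882 -0.267   0.0701] [375
[... 155 characters left out ...]
6  0.0496] [394. 269.]
top sanding_block 0.66 [ 0.6966 -0.3748 -0.0025] [402. 165.]
top glue 0.93 [0.4292 0.2873 0.0028] [207. 248.]
top leg_blank 0.84 [ 0.7536 -0.1838 -0.0003] [345. 149.]
{'t': 1.5, 'q': array([ 1.0959,  0.477 ,  0.0224,  1.5554, -0.0115,  1.1093, -0.0831]), 'joint_vel': array([ 0.0006, -0.0002,  0.0001,  0.0002, -0.0011, -0.0007, -0.0004]), 'joint_torque': array([  0.0002, -59.6313,   1.6065, -28.1541,   0.0125,   0.0016,
         0.    ]), 'eef_pos': array([ 0.2421, -0.6301,  0.3039]), 'tool_rot': array([0.    , 0.9832, 0.1824, 0.    ]), 'contact_force': array([ 0.2128, -0.606 ,  0.6645]), 'torque': array([-0.0209,  0.014 ,  0.0105]), 'gripper_width': 0.9982568666919921}
```

View images.

View pics/scene0.png

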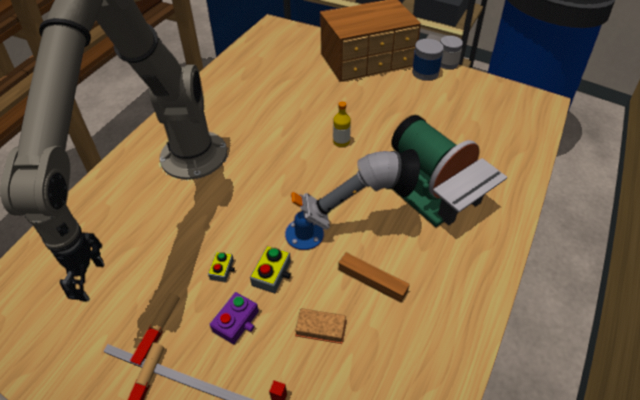

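View pics/top0.png

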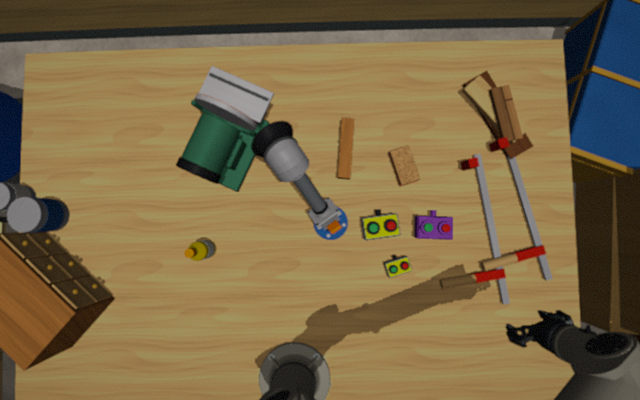

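```bash
python3 - <<'E'
import cv2
a=cv2.imread('pics/scene0.png')[150:360,190:430]; b=cv2.imread('pics/top0.png')[120:300,250:470]
cv2.imwrite('pics/scene0c.png',cv2.resize(a,None,fx=2.8,fy=2.8,interpolation=cv2.INTER_CUBIC)); cv2.imwrite('pics/top0c.png',cv2.resize(b,None,fx=3,fy=3,interpolation=cv2.INTER_CUBIC))
E
```

```text
(no output)
```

View pics/scene0c.png

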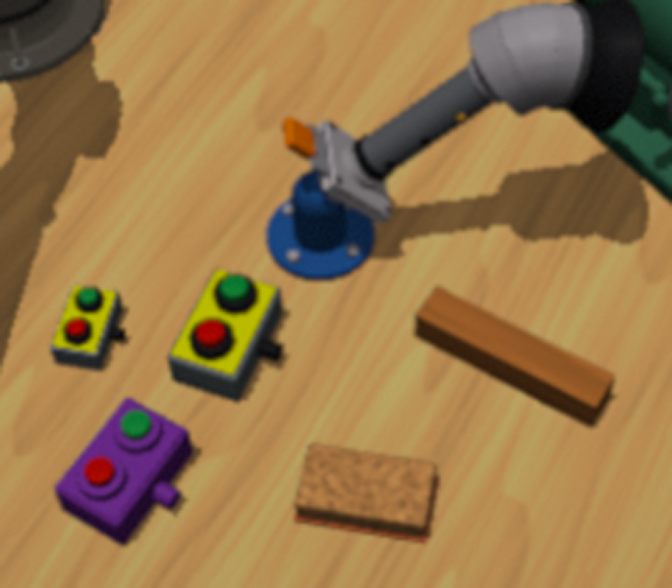

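View pics/top0c.png

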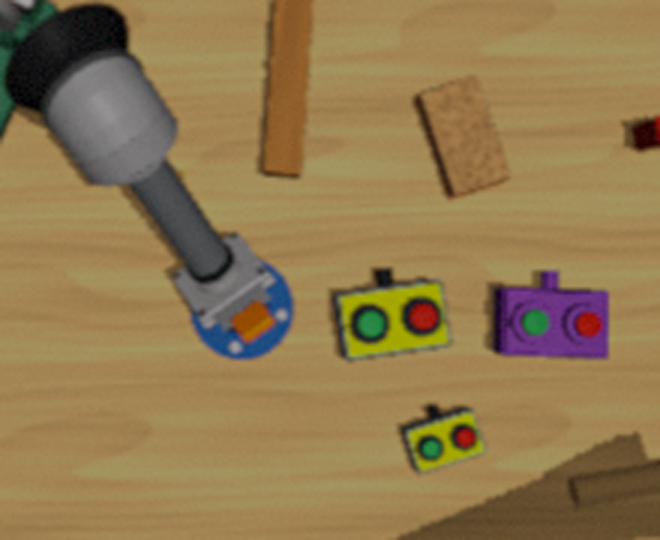

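```bash
cat >> h.py <<'E'
np.set_printoptions(precision=4,suppress=True)
def tool(d,o=None):
    o=o or get_obs(); return qR(o['tool_rot']).as_matrix().T@np.array(d)*100
E
python3 - <<'E'
from h import *
o=get_obs()
for g in [(0.5,-0.3,0.45),(0.55,0.1,0.5),(0.5,0.35,0.6)]: print(tool(np.array(g)-o['eef_pos'],o))
E
```

```text
[ 35.9141 -21.5649 -14.6099]
[ 54.9271 -57.1107 -19.6104]
[ 59.2257 -82.2406 -29.6109]
```

Emit:
move_arm --gripper '[1,1,1,1,1]' --pt "36 -21.5 -14.5" --pt "36 -21.5 -14.5" --pt "36 -21.5 -14.5" --pt "36 -21.5 -14.5" --pt "36 -21.5 -14.5" --twist '[0,0,0,0,0]'

```text
t: 1.92
eef_pos: [0.3645, -0.4737, 0.3728]
tool_rot: [0.0, 0.983, 0.182, 0.0]
contact_force: [0.9, -0.7, 0.6]
gripper_width: 0.997
```

Emit:
move_arm --gripper '[1]' --pt "0 0 0" --twist '[0]'

```text
t: 2.0
eef_pos: [0.3715, -0.4685, 0.3754]
tool_rot: [0.001, 0.982, 0.188, 0.004]
contact_force: [0.8, 0.9, 0.4]
gripper_width: 1.001
```

```bash
python3 - <<'E'
from h import *
o=get_obs()
for g in [(0.55,-0.2,0.5),(0.5,0.35,0.6)]: print(tool(np.array(g)-o['eef_pos'],o))
E
```

```text
[ 26.5995 -18.308  -12.3293]
[ 42.3742 -71.2272 -22.3652]
```

Emit:
move_arm --gripper '[1,1,1,1,1]' --pt "27 -20 -12" --pt "27 -20 -12" --pt "27 -20 -12" --pt "27 -20 -12" --pt "27 -20 -12" --twist '[0,0,0,0,0]'

```text
t: 2.42
eef_pos: [0.4695, -0.3082, 0.443]
tool_rot: [0.0, 0.983, 0.182, 0.0]
contact_force: [0.3, -0.5, -0.1]
gripper_width: 0.994
```

Emit:
move_arm --gripper '[1,1,1,1,1]' --pt "20 -40 -12" --pt "20 -40 -12" --pt "20 -40 -12" --pt "20 -40 -12" --pt "20 -40 -12" --twist '[0,0,0,0,0]'

```text
t: 2.83
eef_pos: [0.4881, -0.1077, 0.4968]
tool_rot: [0.0, 0.983, 0.182, 0.0]
contact_force: [2.1, -0.2, -0.1]
gripper_width: 1.001
```

Emit:
move_arm --gripper '[1,1,1,1,1]' --pt "10 -40 -6" --pt "10 -40 -6" --pt "10 -40 -6" --pt "10 -40 -6" --pt "10 -40 -6" --twist '[0,0,0,0,0]'

```text
t: 3.25
eef_pos: [0.4626, 0.0969, 0.5267]
tool_rot: [0.0, 0.983, 0.182, 0.0]
contact_force: [1.5, 0.3, 0.8]
gripper_width: 0.996
```

```bash
python3 - <<'E'
from h import *
o=get_obs();print(o['eef_pos'],o['tool_rot'],o['q'],o['t'])
for g in [(0.5,0.35,0.6),(0.5,0.35,0.9)]: print(tool(np.array(g)-o['eef_pos'],o))
E
```

```text
[0.4626 0.0969 0.5267] [0.0002 0.9833 0.1822 0.0004] [ 0.1575  0.0263 -0.5018  1.6479  0.0132  1.4699 -1.5498] 3.25
[ 12.565  -22.2849  -7.3369]
[ 12.5894 -22.2685 -37.3369]
```

Emit:
move_arm --gripper '[1,1,1,1,1]' --pt "12.5 -22 -7" --pt "12.5 -22 -7" --pt "12.5 -22 -7" --pt "12.5 -22 -7" --pt "12.5 -22 -7" --twist '[0,0,0,0,0]'

```text
t: 3.67
eef_pos: [0.4935, 0.2952, 0.5824]
tool_rot: [-0.0, 0.983, 0.182, 0.0]
contact_force: [1.8, -0.7, 0.1]
gripper_width: 1.0
```

Emit:
move_arm --gripper '[1,1,1,1,1]' --pt "3 -5 -30" --pt "3 -5 -30" --pt "3 -5 -30" --pt "3 -5 -30" --pt "3 -5 -30" --twist '[0,0,0,0,0]'

```text
t: 4.08
eef_pos: [0.5033, 0.325, 0.7017]
tool_rot: [0.005, 0.983, 0.184, -0.006]
contact_force: [1.0, 0.4, -1.4]
gripper_width: 1.003
```

Emit:
move_arm --gripper '[1,1,1,1,1]' --pt "0 0 -30" --pt "0 0 -30" --pt "0 0 -30" --pt "0 0 -30" --pt "0 0 -30" --twist '[0,0,0,0,0]'

```text
t: 4.5
eef_pos: [0.4856, 0.3129, 0.7344]
tool_rot: [-0.002, 0.983, 0.182, 0.015]
contact_force: [-0.5, -0.4, 0.5]
gripper_width: 0.997
```

```bash
python3 - <<'E'
from h import *
o=get_obs();print(o['eef_pos'],o['tool_rot'],o['q'],o['t'])
print(qR(o['tool_rot']).as_matrix())
E
```

```text
[0.4856 0.3129 0.7344] [-0.0021  0.9832  0.1821  0.0147] [-1.0343  0.246   0.5185  0.98   -0.1221  1.9152 -1.7783] 4.5
[[ 0.9333  0.3581  0.0282]
 [ 0.3579 -0.9337  0.0095]
 [ 0.0297  0.0012 -0.9996]]
```

Emit:
move_arm --gripper '[1,1,1,1,1]' --pt "0 0 -30" --pt "0 0 -30" --pt "0 0 -30" --pt "0 0 -30" --pt "0 0 -30" --twist '[0,0,0,0,0]'

```text
t: 4.92
eef_pos: [0.4533, 0.2923, 0.766]
tool_rot: [-0.013, 0.982, 0.183, 0.038]
contact_force: [-0.0, 0.3, 0.1]
gripper_width: 1.002
```

```bash
python3 - <<'E'
from h import *
o=get_obs();print(o['eef_pos'],o['tool_rot'],o['q'],o['t'])
print(qR(o['tool_rot']).as_matrix()[:,2])
E
```

```text
[0.4533 0.2923 0.766 ] [-0.0127  0.9824  0.1826  0.0383] [-1.2084  0.1646  0.678   1.0149 -0.1063  1.9152 -1.7845] 4.9167
[ 0.0705  0.039  -0.9967]
```

Emit:
move_arm --gripper '[1,1,1,1,1]' --pt "25 -5 -25" --pt "25 -5 -25" --pt "25 -5 -25" --pt "25 -5 -25" --pt "25 -5 -25" --twist '[0,0,0,0,0]'

```text
t: 5.33
eef_pos: [0.5157, 0.3321, 0.7712]
tool_rot: [-0.021, 0.981, 0.182, 0.061]
contact_force: [0.3, -0.4, -0.7]
gripper_width: 1.0
```

```bash
python3 - <<'E'
from h import *
o=get_obs();print(o['eef_pos'],o['tool_rot'],o['q'],o['t'])
print(qR(o['tool_rot']).as_matrix()[:,2])
E
```

```text
[0.5157 0.3321 0.7712] [-0.0214  0.9811  0.1825  0.0609] [-0.9238  0.3014  0.415   0.8169 -0.126   1.9149 -1.7868] 5.3333
[ 0.1116  0.0643 -0.9917]
```

Emit:
move_arm --gripper '[1,1,1,1,1]' --pt "30 -6 -30" --pt "30 -6 -30" --pt "30 -6 -30" --pt "30 -6 -30" --pt "30 -6 -30" --twist '[0,0,0,0,0]'

```text
t: 5.75
eef_pos: [0.5226, 0.3548, 0.8241]
tool_rot: [-0.043, 0.974, 0.184, 0.126]
contact_force: [0.6, 0.8, -1.7]
gripper_width: 0.996
```

Emit:
move_arm --gripper '[1,1,1,1,1]' --pt "30 -6 -30" --pt "30 -6 -30" --pt "30 -6 -30" --pt "30 -6 -30" --pt "30 -6 -30" --twist '[0,0,0,0,0]'

```text
t: 6.17
eef_pos: [0.542, 0.364, 0.8466]
tool_rot: [-0.056, 0.969, 0.184, 0.153]
contact_force: [0.7, -0.2, -1.1]
gripper_width: 1.0
```

```bash
python3 - <<'E'
from h import *
o=get_obs();print(o['eef_pos'],o['tool_rot'],o['q'],o['t'])
print(qR(o['tool_rot']).as_matrix()[:,2])
E
```

```text
[0.542  0.364  0.8466] [-0.0556  0.9693  0.1842  0.1531] [-0.8961  0.3892  0.4645  0.5364 -0.1973  1.9152 -1.784 ] 6.1667
[ 0.2763  0.1642 -0.9469]
```

Emit:
move_arm --gripper '[1,1,1,1,1]' --pt "30 -10 -30" --pt "30 -10 -30" --pt "30 -10 -30" --pt "30 -10 -30" --pt "30 -10 -30" --twist '[0,0,0,0,0]'

```text
t: 6.58
eef_pos: [0.5452, 0.3829, 0.8599]
tool_rot: [-0.065, 0.965, 0.184, 0.173]
contact_force: [-0.4, 0.0, -1.0]
gripper_width: 1.0
```

Emit:
move_arm --gripper '[1,1,1,1,1]' --pt "30 -10 -30" --pt "30 -10 -30" --pt "30 -10 -30" --pt "30 -10 -30" --pt "30 -10 -30" --twist '[0,0,0,0,0]'

```text
t: 7.0
eef_pos: [0.5409, 0.3941, 0.877]
tool_rot: [-0.074, 0.961, 0.184, 0.193]
contact_force: [0.3, -0.1, -0.5]
gripper_width: 1.001
```

```bash
python3 - <<'E'
from h import *
o=get_obs();print(o['eef_pos'],o['tool_rot'],o['q'],o['t'])
print(qR(o['tool_rot']).as_matrix()[:,2])
E
```

```text
[0.5409 0.3941 0.877 ] [-0.0745  0.9609  0.1838  0.1931] [-0.9079  0.4394  0.5126  0.3999 -0.2559  1.9153 -1.8146] 7.0
[ 0.3438  0.2142 -0.9143]
```

```bash
python3 - <<'E'
from h import *
print(tool([0,0,.3]),tool([-.1,-.06,.3]))
E
```

```text
[ 11.9569  -2.1649 -27.4289] [  1.4318  -0.4571 -32.1518]
```

Emit:
move_arm --gripper '[1,1,1,1,1]' --pt "6 -2 -30" --pt "6 -2 -30" --pt "6 -2 -30" --pt "6 -2 -30" --pt "6 -2 -30" --twist '[0,0,0,0,0]'

```text
t: 7.42
eef_pos: [0.4716, 0.3495, 0.9259]
tool_rot: [-0.084, 0.956, 0.183, 0.214]
contact_force: [0.5, 0.1, 0.0]
gripper_width: 0.996
```

Emit:
move_arm --gripper '[1,1,1,1,1]' --pt "6 -2 -30" --pt "6 -2 -30" --pt "6 -2 -30" --pt "6 -2 -30" --pt "6 -2 -30" --twist '[0,0,0,0,0]'

```text
t: 7.83
eef_pos: [0.411, 0.3101, 0.9602]
tool_rot: [-0.094, 0.95, 0.182, 0.234]
contact_force: [-1.3, 0.2, 0.3]
gripper_width: 0.999
```

```bash
python3 - <<'E'
from h import *
o=get_obs();print(o['eef_pos'],o['tool_rot'],o['q'],o['t'])
print(qR(o['tool_rot']).as_matrix()[:,2])
E
```

```text
[0.411  0.3101 0.9602] [-0.0945  0.9502  0.1823  0.2344] [-1.387   0.1606  0.875   0.6043 -0.1422  1.9154 -1.8259] 7.8333
[ 0.411   0.265  -0.8723]
```

Emit:
move_arm --gripper '[1,1,1,1,1]' --pt "35 -10 -25" --pt "35 -10 -25" --pt "35 -10 -25" --pt "35 -10 -25" --pt "35 -10 -25" --twist '[0,0,0,0,0]'

```text
t: 8.25
eef_pos: [0.4416, 0.3388, 0.9698]
tool_rot: [-0.103, 0.944, 0.182, 0.254]
contact_force: [-0.6, -0.6, -0.5]
gripper_width: 0.998
```

```bash
python3 - <<'E'
from h import *
o=get_obs();print(o['eef_pos'],o['tool_rot'],o['q'],o['t'])
print(qR(o['tool_rot']).as_matrix()[:,2])
E
```

```text
[0.4416 0.3388 0.9698] [-0.103   0.9444  0.1818  0.2537] [-1.1406  0.2533  0.6898  0.4596 -0.2057  1.9153 -1.8292] 8.25
[ 0.4418  0.2868 -0.85  ]
```

Emit:
move_arm --gripper '[1,1,1,1,1]' --pt "20 -8 -35" --pt "20 -8 -35" --pt "20 -8 -35" --pt "20 -8 -35" --pt "20 -8 -35" --twist '[0,0,0,0,0]'

```text
t: 8.67
eef_pos: [0.4039, 0.3249, 0.996]
tool_rot: [-0.113, 0.938, 0.18, 0.274]
contact_force: [1.0, 0.6, -1.1]
gripper_width: 1.002
```

Emit:
move_arm --gripper '[1,1,1,1,1]' --pt "15 -6 -35" --pt "15 -6 -35" --pt "15 -6 -35" --pt "15 -6 -35" --pt "15 -6 -35" --twist '[0,0,0,0,0]'

```text
t: 9.08
eef_pos: [0.3559, 0.3002, 1.0232]
tool_rot: [-0.125, 0.93, 0.18, 0.296]
contact_force: [0.1, 0.7, 0.2]
gripper_width: 0.999
```

```bash
python3 - <<'E'
from h import *
o=get_obs();print(o['eef_pos'],o['tool_rot'],o['q'],o['t'])
print(qR(o['tool_rot']).as_matrix()[:,2])
E
```

```text
[0.3559 0.3002 1.0232] [-0.125   0.9295  0.1802  0.2964] [-1.7799  0.1408  1.3152  0.5221 -0.1944  1.9154 -1.8305] 9.0833
[ 0.506   0.3392 -0.793 ]
```

```bash
cat > fk.py <<'E'
import numpy as np, itertools
from scipy.spatial.transform import Rotation as R
from scipy.optimize import least_squares
D=[([1.0959,.477,.0224,1.5554,-.0115,1.1093,-.0831],[.2421,-.6301,.3039],[0,.9832,.1824,0]),
([.1575,.0263,-.5018,1.6479,.0132,1.4699,-1.5498],[.4626,.0969,.5267],[.0002,.9833,.1822,.0004]),
([-1.0343,.246,.5185,.98,-.1221,1.9152,-1.7783],[.4856,.3129,.7344],[-.0021,.9832,.1821,.0147]),
([-.9238,.3014,.415,.8169,-.126,1.9149,-1.7868],[.5157,.3321,.7712],[-.0214,.9811,.1825,.0609]),
([-.8961,.3892,.4645,.5364,-.1973,1.9152,-1.784],[.542,.364,.8466],[-.0556,.9693,.1842,.1531]),
([-.9079,.4394,.5126,.3999,-.2559,1.9153,-1.8146],[.5409,.3941,.877],[-.0745,.9609,.1838,.1931]),
([-1.387,.1606,.875,.6043,-.1422,1.9154,-1.8259],[.411,.3101,.9602],[-.0945,.9502,.1823,.2344]),
([-1.7799,.1408,1.3152,.5221,-.1944,1.9154,-1.8305],[.3559,.3002,1.0232],[-.125,.9295,.1802,.2964])]
def fk(q,p,s):
    T=np.array([0,0,0.]);M=R.identity()
    ax='zyzyzyz'
    offs=[(0,0,p[0]),(0,0,0),(p[4],0,p[1]),(p[5],0,0),(0,0,p[2]),(p[6],0,0),(0,0,p[3])]
    # offs[i]: translation applied before rotating joint i (then after)
    pts=[]
    M=R.from_euler('z',p[7])
    T=T+M.apply([0,0,p[0]])
    for i in range(7):
        M=M*R.from_euler(ax[i],s[i]*q[i])
        if i==2: T=T+M.apply([p[4],0,p[1]])
        if i==3: T=T+M.apply([p[5],0,0])
        if i==4: T=T+M.apply([0,0,p[2]])
        if i==5: T=T+M.apply([p[6],0,0])
        if i==6: T=T+M.apply([0,0,p[3]])
    return T,M*R.from_euler('z',p[8])
def fit():
    best=None
    for s in itertools.product([1,-1],repeat=7):
        if s[1]<0 or s[3]<0 or s[5]<0: continue
        # s2,s4,s6 =+1 => outward positive
        for z0 in (0,np.pi/2,np.pi,-np.pi/2):
            def res(p):
                r=[]
                for q,t,w in D:
                    T,M=fk(q,p,s); r+=list(T-np.array(t))
                    r+=list(.3*(M.inv()*R.from_quat([w[1],w[2],w[3],w[0]])).as_rotvec())
                return r
            f=least_squares(res,[.35,.4,.4,.2,0,0,0,0,z0],max_nfev=60)
            if best is None or f.cost<best[0]: best=(f.cost,s,f.x,np.abs(f.fun).max())
    return best
if __name__=='__main__': 
    b=fit(); np.set_printoptions(precision=4,suppress=True); print(b)
E
python3 fk.py
```

```text
(np.float64(0.0006953939258000209), (-1, 1, -1, 1, -1, 1, -1), array([ 0.31  ,  0.5405,  0.4749,  0.2714, -0.0003,  0.0036,  0.0019,
       -0.0937,  1.4828]), np.float64(0.01693451616329876))
```

```bash
cat > ov.py <<'E'
from h import *
import pickle
cams={n:read_camera(n) for n in ['scene','top']}
pickle.dump(cams,open('cams.pkl','wb'))
E
python3 ov.py; python3 - <<'E'
import sys; sys.path.insert(0,'.')
import pickle,cv2,numpy as np
from h import proj
cams=pickle.load(open('cams.pkl','rb'))
for n,(y0,y1,x0,x1) in {'scene':(120,260,270,430),'top':(110,250,240,360)}.items():
    im=cv2.imread(f'pics/{n}0.png')[y0:y1,x0:x1]; k=5
    im=cv2.resize(im,None,fx=k,fy=k,interpolation=cv2.INTER_CUBIC)
    o=np.array([.511,-.127,0])
    for h,col in [(31,(0,0,255)),(34,(0,255,0)),(37,(255,0,0))]:
        h=np.radians(h);c,s=np.cos(np.radians(42)),np.sin(np.radians(42))
        ax=np.array([np.cos(h)*c,np.sin(h)*c,s]); rt=np.array([np.sin(h),-np.cos(h),0])
        for off in (-.022,.022):
            P=[proj(cams[n],o+[0,0,.07]+ax*u+rt*off) for u in (.072,.223)]
            P=[tuple(int(v) for v in ((p-[x0,y0])*k+k/2)) for p in P]; cv2.line(im,*P,col,1,cv2.LINE_AA)
        p=proj(cams[n],o+[0,0,.07]+ax*.187+rt*.027); cv2.circle(im,tuple(int(v) for v in ((p-[x0,y0])*k+k/2)),4,col,1)
    cv2.imwrite(f'pics/ov_{n}.png',im)
E
```

```text
(no output)
```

View pics/ov_scene.png

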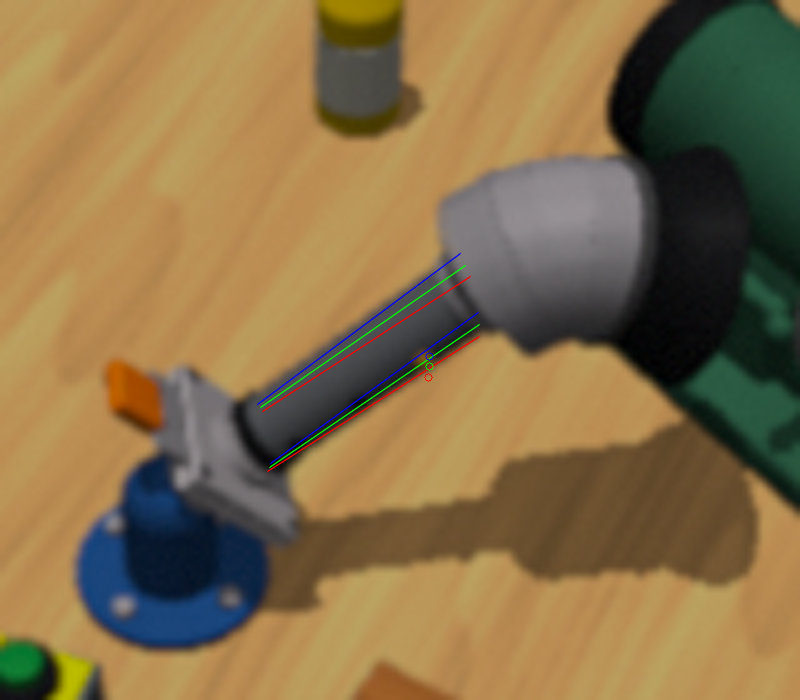

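View pics/ov_top.png

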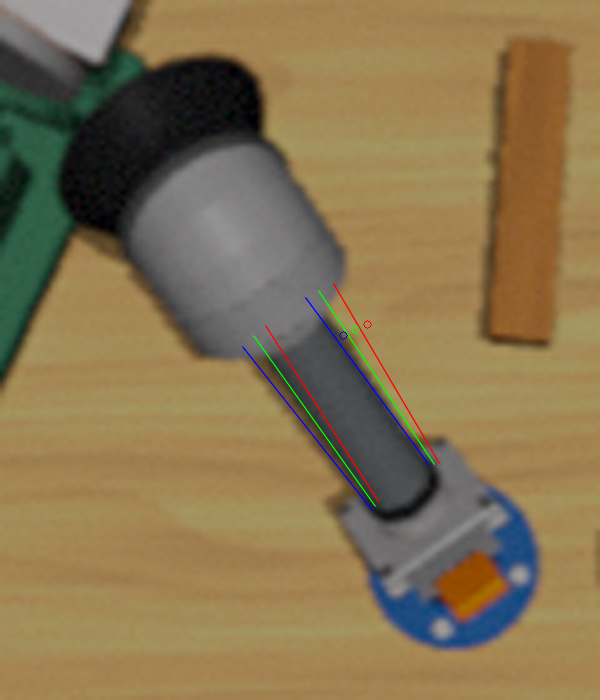

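```bash
cat > fk2.py <<'E'
import numpy as np
from fk import D,R,least_squares
s=(-1,1,-1,1,-1,1,-1); ax='zyzyzyz'
def fk(q,p):
    # p: L0..L3 z-lengths, y-offs after joints (7), x-offs(7), yaw0, yaw7
    M=R.from_euler('z',p[18]);T=np.array([0,0,p[0]])
    zl=[0,0,p[1],0,p[2],0,p[3]]
    for i in range(7):
        M=M*R.from_euler(ax[i],s[i]*q[i]); T=T+M.apply([p[11+i],p[4+i],zl[i]])
    return T,M*R.from_euler('z',p[19])
reg=np.r_[np.zeros(4),np.ones(14),0,0]
p0=np.r_[.31,.54,.475,.27,np.zeros(14),0,1.5]
def res(p,D=D):
    r=[]
    for q,t,w in D:
        T,M=fk(q,p); r+=list(T-np.array(t)); r+=list(.3*(M.inv()*R.from_quat([w[1],w[2],w[3],w[0]])).as_rotvec())
    return np.r_[r,reg*p*.003]
if __name__=='__main__':
    f=least_squares(res,p0); np.set_printoptions(precision=4,suppress=True)
    print(f.cost,f.x); print(np.reshape(f.fun[:48],(8,6)))
    np.save('p.npy',f.x)
E
python3 fk2.py
```

```text
1.5533725369491452e-08 [ 0.287   0.5417  0.4728  0.2542 -0.0153 -0.0153 -0.0151 -0.0151 -0.0008
 -0.0008 -0.     -0.0001  0.     -0.     -0.0003  0.0003  0.0001 -0.
  0.0001  1.5709]
[[-0.      0.     -0.      0.     -0.     -0.    ]
 [-0.     -0.      0.     -0.     -0.      0.    ]
 [ 0.     -0.     -0.      0.     -0.     -0.    ]
 [-0.      0.      0.     -0.      0.     -0.    ]
 [ 0.      0.0001  0.     -0.     -0.      0.    ]
 [-0.     -0.     -0.      0.     -0.      0.    ]
 [ 0.      0.     -0.      0.      0.     -0.    ]
 [-0.     -0.     -0.      0.     -0.      0.    ]]
```

```bash
cat > ik.py <<'E'
import numpy as np
from fk2 import fk,R,least_squares
p=np.load('p.npy')
lo=np.array([-2.96,-.34,-1.41,.24,-1.37,.17,-2.96]);hi=np.array([2.96,2.1,1.46,2.44,4.51,1.92,2.96])
def ik(T,M,q0s,n=12):
    best=None;rng=np.random.default_rng(0)
    for k in range(n):
        q0=np.clip(q0s if k==0 else rng.uniform(lo,hi),lo+.01,hi-.01)
        def res(q):
            t,m=fk(q,p); return np.r_[t-T,.3*(m.inv()*M).as_rotvec(),1e-4*(q-q0s)]
        f=least_squares(res,q0,bounds=(lo,hi),max_nfev=100)
        if best is None or f.cost<best.cost: best=f
    return best.x,np.abs(best.fun[:3]).max()*1000,np.degrees(np.linalg.norm(best.fun[3:6])/.3)
def pose(h,lean):
    h=np.radians(h);l=np.radians(lean)
    a=np.array([np.sin(l)*np.cos(h),np.sin(l)*np.sin(h),-np.cos(l)]); y=np.array([np.sin(h),-np.cos(h),0]); x=np.cross(y,a)
    return R.from_matrix(np.stack([x,y,a],1))
E
python3 - <<'E'
from ik import *
np.set_printoptions(precision=3,suppress=True)
q0=np.array([-.3,.3,0,1.7,0,1.0,-1.])
h=np.radians(35);c,s=np.cos(np.radians(42)),np.sin(np.radians(42))
ax=np.array([np.cos(h)*c,np.sin(h)*c,s]);up=np.array([-np.cos(h)*s,-np.sin(h)*s,c]); rt=np.array([np.sin(h),-np.cos(h),0])
o=np.array([.511,-.127,.07]); tab=np.array([.4945,-.137,.164]); 
M=pose(34,37.5); a=M.as_matrix()[:,2]
for n,g in [('gate',tab),('gateopen',tab+.042*up),('gatepre',tab+.09*up),('snap',o+ax*.187),('snap+',o+ax*.232),('snappre',o+ax*.187-.12*a)]:
    print(n,g,*ik(g-.054*a,M,q0))
b=np.array([.4885,-.265,.071]); print('btn',*ik(b-.073*a,M,q0))
E
```

```text
gate [ 0.494 -0.137  0.164] [ 0.457  0.292  0.018  2.275 -1.242  0.604  0.569] 0.0001269715909912872 4.515501330796367e-05
gateopen [ 0.471 -0.153  0.195] [ 0.415  0.217  0.134  2.278 -1.137  0.687  0.494] 0.00011050344048135763 3.683453253556101e-05
gatepre [ 0.445 -0.172  0.231] [ 0.359  0.136  0.272  2.27  -1.022  0.781  0.418] 8.905167120376589e-05 3.090746503732572e-05
snap [ 0.625 -0.047  0.195] [ 0.825  0.449 -0.778  2.047 -0.45   0.3   -0.399] 0.00016046951187287384 1.8732040562288743e-05
snap+ [ 0.652 -0.028  0.225] [ 0.583  0.375 -0.534  1.989 -0.64   0.386 -0.304] 6.077324854469879e-05 3.378236569329976e-05
snappre [ 0.564 -0.088  0.29 ] [ 0.185  0.133  0.132  2.097 -0.899  0.683 -0.012] 6.566762400517234e-05 2.642857840700535e-05
btn [ 1.451  0.736 -0.913  2.084 -0.195  0.382 -0.065] 6.500466037673291e-05 2.6318154735853502e-05
```

```bash
python3 - <<'E'
from h import *
from ik import pose
o=get_obs();Rc=qR(o['tool_rot']);a=Rc.as_matrix()[:,2]
az=np.degrees(np.arctan2(a[1],a[0]));print(az,np.degrees(np.arccos(-a[2])))
print('twist',(Rc.inv()*pose(az,np.degrees(np.arccos(-a[2])))).as_rotvec())
for g in [(.45,0.0,.6),(np.array([.4945,-.137,.164])-.19*a)]: print(g,tool(np.array(g)-o['eef_pos'],o))
E
```

```text
33.54106408998555 37.71975782725909
twist [-0.    -0.    -0.205]
(0.45, 0.0, 0.6) [-25.9796  36.2562  28.2856]
[ 0.3976 -0.2012  0.3143] [-52.2611  55.8939  41.4118]
```

```bash
python3 - <<'E'
from h import *
from ik import *
o=get_obs();Rc=qR(o['tool_rot']);q=o['q']
P=[o['eef_pos'],np.array([.5,.12,.6]),np.array([.4,-.2,.315])]
for A,B in zip(P,P[1:]):
    for f in np.linspace(.2,1,5):
        q,e,r=ik(A+(B-A)*f,Rc,q,1); print(q,round(e,2),round(r,2))
    print(tool(B-o['eef_pos'],o))
E
```

```text
[-1.7184 -0.1952  0.6059  0.9671  0.4138  1.7123 -2.0865] 0.0 0.0
[-1.6049 -0.3241  0.5378  1.2606  0.435   1.5342 -2.104 ] 0.0 0.0
[-1.2815 -0.3388  0.463   1.4873  0.2842  1.3081 -1.9632] 0.0 0.0
[-1.0852 -0.3355  0.4639  1.6752  0.1706  1.1085 -1.8075] 0.0 0.0
[-1.0415 -0.3219  0.567   1.8333  0.1027  0.9271 -1.6642] 0.0 0.0
[-19.0905  27.4301  34.8917]
[-0.7832 -0.3364  0.5043  1.9733 -0.0567  0.8375 -1.4168] 0.0 0.0
[-0.6218 -0.3393  0.5413  2.0919 -0.2051  0.7735 -1.1397] 0.0 0.0
[-0.5831 -0.3324  0.6991  2.187  -0.3166  0.7276 -0.8612] 0.0 0.0
[-0.6679 -0.3178  0.9883  2.2523 -0.4002  0.6952 -0.5771] 0.0 0.0
[-0.389   0.0457  1.1137  2.2736 -0.9245  0.8952  0.1511] 0.0 0.0
[-52.0061  55.8711  41.519 ]
```

```bash
python3 - <<'E'
from h import *
from ik import *
o=get_obs();Rc=qR(o['tool_rot']);q=o['q']
P=[o['eef_pos'],np.array([.58,.25,.65]),np.array([.52,-.05,.43]),np.array([.4,-.2,.315])]
for A,B in zip(P,P[1:]):
    for f in np.linspace(.25,1,4):
        q,e,r=ik(A+(B-A)*f,Rc,q,1); print(q,round(e,2),round(r,2))
    print(tool(B-o['eef_pos'],o),tool(B-A,o))
E
```

```text
[-1.7952 -0.1469  0.7638  0.9522  0.3545  1.6629 -2.0462] 0.0 0.0
[-1.7722 -0.2353  0.792   1.2233  0.3834  1.4456 -2.0526] 0.0 0.0
[-1.643  -0.2075  0.8621  1.4199  0.2683  1.204  -1.9405] 0.0 0.0
[-1.6199 -0.1126  1.0578  1.5649  0.0786  0.9737 -1.7437] 0.0 0.0
[-6.6744 18.2967 39.4106] [-6.6744 18.2967 39.4106]
[-1.4992 -0.2565  0.9498  1.7409  0.1951  0.8943 -1.7549] 0.0 0.0
[-1.2679 -0.2884  0.8791  1.8848  0.0964  0.7979 -1.5701] 0.0 0.0
[-1.1551 -0.3219  0.9372  2.0013  0.005   0.721  -1.3542] 0.0 0.0
[-1.1192 -0.3395  1.0955  2.0865 -0.1055  0.6633 -1.0871] 0.0 0.0
[-32.1481  45.7455  43.6121] [-25.4738  27.4488   4.2015]
[-0.997  -0.3333  1.1012  2.1526 -0.2182  0.6494 -0.891 ] 0.0 0.0
[-0.926  -0.34    1.1567  2.2078 -0.2933  0.6453 -0.7131] 0.0 0.0
[-0.8886 -0.3399  1.2588  2.2503 -0.3652  0.6523 -0.522 ] 0.0 0.0
[-0.8924 -0.3256  1.4191  2.2783 -0.4445  0.6735 -0.3079] 0.0 0.0
[-52.0061  55.8711  41.519 ] [-19.858   10.1256  -2.0931]
```

Emit:
move_arm --gripper '[1,1,1,1,1]' --pt "-0.7 1.8 4" --pt "-1.3 3.6 7.8" --pt "-2 5.4 11.7" --pt "-2.6 7.2 15.6" --pt "-3.3 9 19.5" --twist '[0,0,0,0,0]'

```text
t: 9.6
eef_pos: [0.4171, 0.2852, 0.9133]
tool_rot: [-0.128, 0.926, 0.188, 0.3]
contact_force: [0.5, -0.2, -0.8]
gripper_width: 1.0
```

Emit:
move_arm --gripper '[1,1,1,1,1]' --pt "-0.7 1.8 4" --pt "-1.3 3.6 7.8" --pt "-2 5.4 11.7" --pt "-2.6 7.2 15.6" --pt "-3.3 9 19.5" --twist '[0,0,0,0,0]'

```text
t: 10.02
eef_pos: [0.5288, 0.2566, 0.7334]
tool_rot: [-0.124, 0.929, 0.181, 0.298]
contact_force: [0.7, 1.2, 0.1]
gripper_width: 0.997
```

```bash
python3 - <<'E'
from h import *
from ik import *
o=get_obs();Rc=qR(o['tool_rot']);a=Rc.as_matrix()[:,2]
az=np.degrees(np.arctan2(a[1],a[0]));l=np.degrees(np.arccos(-a[2]));print(o['t'],o['eef_pos'],o['q'],az,l)
print('twist',(Rc.inv()*pose(az,l)).as_rotvec())
for g in [(.52,-.05,.43),(.4,-.2,.315)]: print(tool(np.array(g)-o['eef_pos'],o))
E
```

```text
10.0167 [0.5288 0.2566 0.7334] [-1.8655 -0.314   0.9554  1.4447  0.4377  1.2354 -2.042 ] 33.68165326535572 37.70920420366149
twist [ 0.     -0.     -0.2031]
[-26.8693  31.0868  13.1503]
[-46.7668  41.1337  11.0523]
```

Emit:
move_arm --gripper '[1,1,1,1,1]' --pt "-27 31 13" --pt "-27 31 13" --pt "-27 31 13" --pt "-27 31 13" --pt "-27 31 13" --twist '[0,0,0,0,0]'

```text
t: 10.43
eef_pos: [0.5224, 0.1163, 0.595]
tool_rot: [-0.123, 0.929, 0.182, 0.298]
contact_force: [0.8, -0.6, -0.2]
gripper_width: 1.0
```

Emit:
move_arm --gripper '[1,1,1,1,1]' --pt "-19 21 3" --pt "-19 21 3" --pt "-19 21 3" --pt "-19 21 3" --pt "-19 21 3" --twist '[0,0,0,0,0]'

```text
t: 10.85
eef_pos: [0.4911, -0.052, 0.4757]
tool_rot: [-0.123, 0.929, 0.181, 0.298]
contact_force: [1.4, -0.5, 0.3]
gripper_width: 0.999
```

```bash
cat > st.py <<'E'
from h import *
from ik import *
import sys
o=get_obs();Rc=qR(o['tool_rot']);a=Rc.as_matrix()[:,2]
az=np.degrees(np.arctan2(a[1],a[0]));l=np.degrees(np.arccos(-a[2]));print(o['t'],o['eef_pos'],o['q'],az,l,'F',o['contact_force'],o['gripper_width'])
print('twist',(Rc.inv()*pose(az,l)).as_rotvec()[2],'grasp pt',o['eef_pos']+.054*a)
for g in sys.argv[1:]:
    g=np.array(eval(g)); print(g,'TCP:',tool(g-o['eef_pos'],o),'grasp:',tool(g-.054*a-o['eef_pos'],o))
E
python3 st.py "[.4,-.2,.315]"
```

```text
10.85 [ 0.4911 -0.052   0.4757] [-0.8189 -0.324   0.8184  2.0514 -0.1853  0.7752 -1.0496] 33.44147875613132 37.56440877318403 F [ 1.4351 -0.5282  0.3162] 0.9994586736248557
twist -0.19841943870924894 grasp pt [ 0.5185 -0.0339  0.4329]
[ 0.4   -0.2    0.315] TCP: [-20.3994  11.5771   3.1309] grasp: [-20.3994  11.5771  -2.2691]
```

Emit:
move_arm --gripper '[1,1,1,1,1]' --pt "-3.5 2 0.5" --pt "-7 4 1" --pt "-10.5 6 1.6" --pt "-14 8 2.1" --pt "-17.5 10 2.6" --twist '[-0.04,-0.09,-0.13,-0.18,-0.22]'

```text
t: 11.27
eef_pos: [0.4124, -0.1788, 0.3382]
tool_rot: [-0.089, 0.903, 0.284, 0.309]
contact_force: [1.5, -0.5, 1.0]
gripper_width: 1.002
```

```bash
python3 - <<'E'
from h import *
for n in ['wrist','top']:
    c=save(n,n+'1')
    for q in ['gate_grip','snap_tip','sleeve_end','start_top']:
        for d in spot_point(q,n)[:2]: print(n,q,round(d['p'],2),np.array(d['centre']),proj(c,d['centre']).round())
E
python3 st.py "[.4945,-.137,.164]"
```

```text
wrist gate_grip 0.61 [ 0.4957 -0.1353  0.164 ] [324. 225.]
wrist snap_tip 0.4 [ 0.6384 -0.0736  0.197 ] [357.  53.]
wrist sleeve_end 0.81 [ 0.557  -0.0989  0.1183] [326. 170.]
wrist start_top 0.76 [ 0.4911 -0.2637  0.0718] [420. 320.]
top gate_grip 0.63 [ 0.4296  0.2861 -0.0003] [208. 247.]
top gate_grip 0.59 [ 0.4971 -0.1374  0.1625] [335. 226.]
top sleeve_end 0.73 [ 0.5551 -0.0968  0.1169] [320. 207.]
top start_top 0.56 [ 0.4868 -0.4384  0.0701] [429. 227.]
top start_top 0.48 [ 0.4866 -0.2631  0.0681] [374. 228.]
11.7667 [ 0.4147 -0.1771  0.3397] [-0.8336 -0.3254  1.2682  2.2584 -0.4069  0.6815 -0.2114] 33.71158024326326 37.590296695589494 F [-0.963   0.3006  1.2892] 1.0026736628417265
twist 0.01863025705405548 grasp pt [ 0.4421 -0.1588  0.2969]
[ 0.4945 -0.137   0.164 ] TCP: [-3.7131  1.0203 19.3271] grasp: [-3.7131  1.0203 13.9271]
```

View pics/wrist1.png

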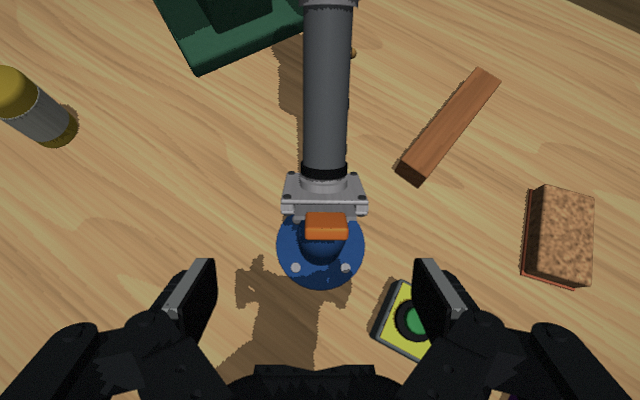

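Emit:
move_arm --gripper '[1,1,1,1,1]' --pt "-2 0.5 3" --pt "-3.6 1 6" --pt "-3.6 1 9" --pt "-3.6 1 12" --pt "-3.6 1 13.4" --twist '[0,0,0,0,0]'

```text
t: 12.18
eef_pos: [0.4205, -0.1307, 0.2717]
tool_rot: [-0.081, 0.906, 0.28, 0.308]
contact_force: [0.5, -0.1, 0.2]
gripper_width: 1.0
```

```bash
python3 - <<'E'
from h import *
save('wrist','wrist2')
E
python3 st.py "[.4955,-.1365,.1637]"
```

```text
12.2333 [ 0.4203 -0.1296  0.2713] [-1.1052 -0.3359  1.4511  2.3914 -0.4477  0.4382 -0.1901] 31.99652844265507 37.03868168382227 F [-1.2271  0.4375 -0.3197] 1.001511446317126
twist 0.04267505704863016 grasp pt [ 0.4478 -0.1124  0.2282]
[ 0.4955 -0.1365  0.1637] TCP: [-1.8761  4.4965 12.2159] grasp: [-1.8761  4.4965  6.8159]
```

View pics/wrist2.png

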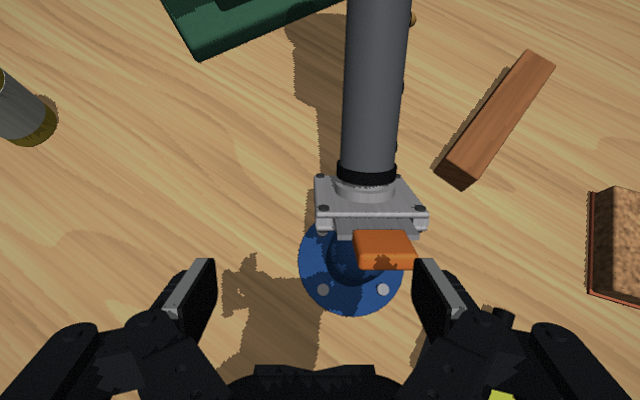

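```bash
cat > sim.py <<'E'
import numpy as np
from ik import fk,p,lo,hi,R
V=np.array([2.39,2.39]+[3.14]*5)*.7/12
M5=.005
def jac(q):
    T,M=fk(q,p);J=np.zeros((6,7));e=1e-5
    for i in range(7):
        d=q.copy();d[i]+=e;t,m=fk(d,p);J[:3,i]=(t-T)/e;J[3:,i]=(m*M.inv()).as_rotvec()/e
    return T,M,J
def solve(q,T,M,wr=.3,lam=1e-3,it=30,null=0.,qm=None):
    q=q.copy();W=np.r_[np.ones(3),wr*np.ones(3)]
    for _ in range(it):
        t,m,J=jac(q);e=np.r_[T-t,(M*m.inv()).as_rotvec()]*W
        if np.linalg.norm(e)<1e-5: break
        Jw=J*W[:,None]
        pi=Jw.T@np.linalg.inv(Jw@Jw.T+lam**2*np.eye(6)); dq=pi@e
        if null: dq+=(np.eye(7)-pi@Jw)@(null*(qm-q))
        q=np.clip(q+dq,lo+M5,hi-M5)
    return q
def call(q,rows,tw,**k):
    T0,M0=fk(q,p)
    for r,w in zip(rows,tw):
        Tg=T0+M0.apply(np.array(r)/100);Mg=M0*R.from_euler('z',w)
        t,m=fk(q,p);d=Tg-t;rv=(Mg*m.inv()).as_rotvec()
        f=min(1,.0417/max(np.linalg.norm(d),1e-9)); g=min(1,np.radians(7.16)/max(np.linalg.norm(rv),1e-9))
        qn=solve(q,t+d*f,R.from_rotvec(rv*g)*m,**k); s=np.max(np.abs(qn-q)/V); 
        q=q+(qn-q)/max(1,s)
    return q
if __name__=='__main__':
    np.set_printoptions(precision=3,suppress=True)
    for k in [{},{'null':.02,'qm':(lo+hi)/2},{'null':.1,'qm':(lo+hi)/2},{'null':.05,'qm':np.zeros(7)}]:
        q=np.array([-1.8655,-.314,.9554,1.4447,.4377,1.2354,-2.042])
        q=call(q,[[-27,31,13]]*5,[0]*5,**k);q=call(q,[[-19,21,3]]*5,[0]*5,**k);print(q,fk(q,p)[0])
        q=call(q,[[-3.5,2,.5],[-7,4,1],[-10.5,6,1.6],[-14,8,2.1],[-17.5,10,2.6]],[-.04,-.09,-.13,-.18,-.22],**k);print(q,fk(q,p)[0])
    print('obs -.8189 -.324   .8184  2.0514 -.1853  .7752 -1.0496 | -.8336 -.3254 1.2682 2.2584 -.4069 .6815 -.2114')
    q=np.array([ 1.0959,.477,.0224,1.5554,-.0115,1.1093,-.0831])
    for k in [{},{'null':.02,'qm':(lo+hi)/2}]:
      for r in [[36,-21.5,-14.5],[27,-20,-12],[20,-40,-12],[10,-40,-6]]: q=call(q,[r]*5,[0]*5,**k)
      print(q,'obs .1575  .0263 -.5018  1.6479  .0132  1.4699 -1.5498')
E
python3 sim.py
```

```text
[-0.891 -0.335  0.872  2.065 -0.146  0.75  -1.08 ] [ 0.495 -0.05   0.464]
[-0.892 -0.335  1.325  2.27  -0.389  0.652 -0.214] [ 0.416 -0.178  0.328]
[-0.658 -0.28   0.337  1.772 -0.097  0.989 -1.451] [0.489 0.093 0.635]
[-0.196 -0.335  0.285  2.115 -0.405  0.866 -0.67 ] [ 0.418 -0.034  0.49 ]
[-0.471 -0.219  0.041  1.551 -0.084  1.118 -1.585] [0.478 0.168 0.732]
[-0.178 -0.335  0.073  1.971 -0.32   0.958 -0.946] [0.427 0.043 0.561]
[-0.471 -0.212  0.018  1.519 -0.071  1.137 -1.61 ] [0.475 0.179 0.745]
[ 0.062 -0.335 -0.139  1.876 -0.412  1.017 -0.921] [0.427 0.07  0.614]
obs -.8189 -.324   .8184  2.0514 -.1853  .7752 -1.0496 | -.8336 -.3254 1.2682 2.2584 -.4069 .6815 -.2114
[ 0.158  0.028 -0.5    1.647  0.014  1.47  -1.547] obs .1575  .0263 -.5018  1.6479  .0132  1.4699 -1.5498
[-0.9    1.273 -0.486  0.245  0.453  1.771 -2.173] obs .1575  .0263 -.5018  1.6479  .0132  1.4699 -1.5498
```

```bash
cat > search.py <<'E'
from sim import *
import sys
from h import get_obs
np.set_printoptions(precision=3,suppress=True)
q0=get_obs()['q']
M0=fk(q0,p)[1]
def go(q,T,twist=0.,step=.04):
    t,m=fk(q,p);d=np.array(T)-t;n=max(1,int(np.ceil(np.linalg.norm(d)/step)),int(np.ceil(abs(twist)/.12)))
    Mt=m*R.from_euler('z',twist)
    for i in range(1,n+1):
        q=solve(q,t+d*i/n,m*R.from_euler('z',twist*i/n),it=8)
    return q,n,np.linalg.norm(fk(q,p)[0]-T)
if __name__=='__main__':
    M=M0.as_matrix();a=M[:,2]
    tab=np.array([.4955,-.1365,.1637]);gate=tab-.054*a; pre=gate-.09*a
    rng=np.random.default_rng(1);res=[]
    for k in range(250):
        W=[rng.uniform([.42,-.5,.35],[.75,.2,.65]) for _ in range(1+k%2)]
        q=q0;n=0;e=0
        for T in W+[pre,gate]:
            q,m,ee=go(q,T);n+=m;e=max(e,ee)
        if e>.002: continue
        marg=np.min(np.minimum(q-lo,hi-q)); res.append((marg-n*.003,marg,n,np.array(W),q))
    res.sort(key=lambda r:-r[0])
    for r in res[:6]: print(r)
    print(len(res))
E
python3 search.py
```

```text
(np.float64(0.09315327148917237), np.float64(0.17115327148917236), 26, array([[ 0.596, -0.457,  0.531]]), array([ 0.689,  0.295, -0.262,  2.269, -1.168,  0.504,  0.511]))
(np.float64(0.08500150605718323), np.float64(0.17500150605718323), 30, array([[ 0.695, -0.464,  0.598]]), array([ 0.75 ,  0.302, -0.331,  2.265, -1.14 ,  0.486,  0.487]))
(np.float64(0.06052164995383569), np.float64(0.1895216499538357), 43, array([[ 0.643, -0.456,  0.601],
       [ 0.741,  0.086,  0.353]]), array([ 0.99 ,  0.342, -0.607,  2.25 , -0.988,  0.412,  0.358]))
(np.float64(0.038429410140154066), np.float64(0.11942941014015407), 27, array([[ 0.547, -0.486,  0.375],
       [ 0.491, -0.21 ,  0.489]]), array([ 0.413,  0.282,  0.05 ,  2.283, -1.251,  0.582,  0.577]))
(np.float64(0.03780662260172461), np.float64(0.11280662260172461), 25, array([[ 0.541, -0.459,  0.542]]), array([ 1.388,  0.517, -1.111,  2.232, -0.243,  0.283, -0.322]))
(np.float64(0.03223811458175391), np.float64(0.1222381145817539), 30, array([[ 0.715, -0.31 ,  0.646],
       [ 0.549, -0.152,  0.404]]), array([ 1.343,  0.483, -1.048,  2.233, -0.404,  0.292, -0.172]))
14
```

```bash
cat >> st.py <<'E'
Y=Rc.as_matrix().T@np.array([np.sin(np.radians(35)),-np.cos(np.radians(35)),0]); print('twist to h35',np.arctan2(-Y[0],Y[1]))
E
python3 st.py "[.596,-.457,.531]"
```

```text
12.2333 [ 0.4203 -0.1296  0.2713] [-1.1052 -0.3359  1.4511  2.3914 -0.4477  0.4382 -0.1901] 31.99652844265507 37.03868168382227 F [-1.2271  0.4375 -0.3197] 1.001511446317126
twist 0.04267505704863016 grasp pt [ 0.4478 -0.1124  0.2282]
[ 0.596 -0.457  0.531] TCP: [ 12.0953  37.6289 -22.1984] grasp: [ 12.0953  37.6289 -27.5984]
twist to h35 0.000817611034459408
```

Emit:
move_arm --gripper '[1,1,1,1,1]' --pt "12 37.6 -22.2" --pt "12 37.6 -22.2" --pt "12 37.6 -22.2" --pt "12 37.6 -22.2" --pt "12 37.6 -22.2" --twist '[0,0,0,0,0]'

```text
t: 12.65
eef_pos: [0.4686, -0.2543, 0.4177]
tool_rot: [-0.072, 0.907, 0.276, 0.309]
contact_force: [0.7, -0.5, -0.8]
gripper_width: 0.997
```

Emit:
move_arm --gripper '[1,1,1,1,1]' --pt "6.6 20.6 -12" --pt "6.6 20.6 -12" --pt "6.6 20.6 -12" --pt "6.6 20.6 -12" --pt "6.6 20.6 -12" --twist '[0,0,0,0,0]'

```text
t: 13.07
eef_pos: [0.4784, -0.3178, 0.5439]
tool_rot: [-0.059, 0.908, 0.272, 0.313]
contact_force: [-0.1, 1.4, -0.3]
gripper_width: 0.999
```

```bash
python3 st.py "[.596,-.457,.531]"; python3 search.py >s2.txt; head -5 s2.txt; python3 - <<'E'
from search import *
a=M0.as_matrix()[:,2];tab=np.array([.4955,-.1365,.1637]);gate=tab-.054*a
q=q0
for T in [[.596,-.457,.531],gate-.09*a,gate]: q,n,e=go(q,np.array(T)); print(q,n,e)
E
```

```text
13.0667 [ 0.4784 -0.3178  0.5439] [-0.9881 -0.3364  1.4537  1.7043 -0.2224  1.1145 -0.4047] 27.380896223853487 37.13313394023764 F [-0.1255  1.3643 -0.275 ] 0.9988463985173334
twist 0.10389279350028634 grasp pt [ 0.5073 -0.3028  0.5008]
[ 0.596 -0.457  0.531] TCP: [ 0.5894 17.9258  3.4692] grasp: [ 0.5894 17.9258 -1.9308]
twist to h35 -0.0023500696926348646
(np.float64(0.0926865807931352), np.float64(0.1436865807931352), 17, array([[ 0.648, -0.375,  0.469]]), array([ 1.101,  0.355, -0.755,  2.272, -0.96 ,  0.314,  0.322]))
(np.float64(0.05391417859631549), np.float64(0.1349141785963155), 27, array([[ 0.654,  0.097,  0.395],
       [ 0.486, -0.046,  0.43 ]]), array([ 0.722,  0.283, -0.32 ,  2.295, -1.235,  0.435,  0.557]))
(np.float64(0.030644348106054486), np.float64(0.12064434810605448), 30, array([[ 0.719, -0.488,  0.441],
       [ 0.75 , -0.316,  0.605]]), array([ 1.163,  0.376, -0.83 ,  2.269, -0.873,  0.291,  0.244]))
[ 0.144  0.64   1.147  1.282 -1.221  1.634  0.199] 5 3.1049879328119667e-10
[-0.642  0.3    1.429  2.35  -1.24   0.974  0.636] 11 2.1522744595077144e-06
[-0.296  0.383  0.894  2.353 -1.365  0.821  0.778] 3 0.02487228835762243
```

```bash
python3 - <<'E'
from sim import *
np.set_printoptions(precision=3,suppress=True)
for it in (1,2,5,10,30,60):
  for lam in (1e-3,1e-2,5e-2):
    q=np.array([-1.1052,-.3359,1.4511,2.3914,-.4477,.4382,-.1901])
    q=call(q,[[12,37.6,-22.2]]*5,[0]*5,it=it,lam=lam);r=fk(q,p)
    q=call(q,[[6.6,20.6,-12]]*5,[0]*5,it=it,lam=lam)
    print(it,lam,r[0],q,fk(q,p)[0])
print('obs [0.4686, -0.2543, 0.4177] -.9881 -.3364  1.4537  1.7043 -.2224  1.1145 -.4047 [.4784, -.3178, .5439]')
E
```

```text
1 0.001 [ 0.525 -0.151  0.423] [-1.411 -0.207  1.455  1.71  -0.308  0.982 -0.565] [ 0.602 -0.052  0.559]
1 0.01 [ 0.524 -0.152  0.423] [-1.407 -0.207  1.455  1.71  -0.308  0.983 -0.564] [ 0.602 -0.055  0.558]
1 0.05 [ 0.517 -0.165  0.419] [-1.347 -0.224  1.455  1.716 -0.308  0.987 -0.522] [ 0.594 -0.093  0.555]
2 0.001 [ 0.525 -0.152  0.419] [-1.428 -0.323  1.455  1.686 -0.157  0.99  -0.648] [ 0.602 -0.105  0.558]
2 0.01 [ 0.525 -0.152  0.419] [-1.427 -0.322  1.455  1.686 -0.158  0.99  -0.647] [ 0.601 -0.105  0.558]
2 0.05 [ 0.521 -0.162  0.419] [-1.399 -0.314  1.455  1.688 -0.177  0.994 -0.619] [ 0.598 -0.115  0.559]
5 0.001 [ 0.524 -0.173  0.418] [-1.46  -0.335  1.455  1.658 -0.034  1.004 -0.729] [ 0.608 -0.117  0.561]
5 0.01 [ 0.523 -0.174  0.418] [-1.459 -0.335  1.455  1.658 -0.035  1.005 -0.728] [ 0.608 -0.118  0.561]
5 0.05 [ 0.52  -0.179  0.418] [-1.436 -0.335  1.455  1.66  -0.047  1.007 -0.707] [ 0.604 -0.129  0.561]
10 0.001 [ 0.525 -0.171  0.414] [-1.474 -0.335  1.455  1.657 -0.     1.004 -0.752] [ 0.61  -0.116  0.56 ]
10 0.01 [ 0.525 -0.172  0.414] [-1.473 -0.335  1.455  1
[... 191 characters left out ...]
478 -0.335  1.455  1.657  0.007  1.003 -0.758] [ 0.611 -0.115  0.559]
30 0.01 [ 0.525 -0.171  0.413] [-1.477 -0.335  1.455  1.657  0.007  1.003 -0.757] [ 0.611 -0.115  0.559]
30 0.05 [ 0.523 -0.176  0.413] [-1.457 -0.335  1.455  1.658 -0.001  1.007 -0.74 ] [ 0.607 -0.126  0.559]
60 0.001 [ 0.526 -0.17   0.413] [-1.478 -0.335  1.455  1.658  0.007  1.003 -0.758] [ 0.611 -0.115  0.559]
60 0.01 [ 0.525 -0.171  0.413] [-1.477 -0.335  1.455  1.658  0.007  1.003 -0.757] [ 0.611 -0.115  0.559]
60 0.05 [ 0.523 -0.176  0.413] [-1.457 -0.335  1.455  1.658 -0.001  1.007 -0.74 ] [ 0.607 -0.126  0.559]
obs [0.4686, -0.2543, 0.4177] -.9881 -.3364  1.4537  1.7043 -.2224  1.1145 -.4047 [.4784, -.3178, .5439]
```

```bash
cat > sim2.py <<'E'
import numpy as np
from sim import jac,fk,p,lo,hi,R,V
from scipy.optimize import lsq_linear
def solve(q,T,M,wr=.3,lam=1e-2,it=3,marg=.005,rate=True,tol=1e-6):
    qs=q.copy();q=q.copy();W=np.r_[np.ones(3),wr*np.ones(3)]
    L=lo+marg;H=hi-marg
    if rate: L=np.maximum(L,qs-V);H=np.minimum(H,qs+V)
    for _ in range(it):
        t,m,J=jac(q);e=np.r_[T-t,(M*m.inv()).as_rotvec()]*W
        if np.linalg.norm(e)<tol: break
        A=np.r_[J*W[:,None],lam*np.eye(7)];b=np.r_[e,np.zeros(7)]
        Lq=np.minimum(L-q,-1e-9);Hq=np.maximum(H-q,1e-9)
        dq=lsq_linear(A,b,(Lq,Hq),method='bvls').x
        q=q+dq
        if np.abs(dq).max()<1e-5: break
    return q
def call(q,rows,tw,**k):
    T0,M0=fk(q,p)
    for r,w in zip(rows,tw):
        Tg=T0+M0.apply(np.array(r)/100);Mg=M0*R.from_euler('z',w)
        t,m=fk(q,p);d=Tg-t;rv=(Mg*m.inv()).as_rotvec()
        f=min(1,.0417/max(np.linalg.norm(d),1e-9)); g=min(1,np.radians(7.16)/max(np.linalg.norm(rv),1e-9))
        q=solve(q,t+d*f,R.from_rotvec(rv*g)*m,**k)
    return q
if __name__=='__main__':
    np.set_printoptions(precision=3,suppress=True)
    for rate in (True,):
     for it in (1,3,8):
      for wr in (.1,.2,.3,.5,1):
       for lam in (.01,.05):
        k=dict(rate=rate,it=it,wr=wr,lam=lam)
        q=np.array([-1.1052,-.3359,1.4511,2.3914,-.4477,.4382,-.1901])
        q=call(q,[[12,37.6,-22.2]]*5,[0]*5,**k);r=fk(q,p)
        q=call(q,[[6.6,20.6,-12]]*5,[0]*5,**k)
        print(it,wr,lam,r[0],q,fk(q,p)[0])
    print('obs [0.4686, -0.2543, 0.4177] -.9881 -.3364  1.4537  1.7043 -.2224  1.1145 -.4047 [.4784, -.3178, .5439]')
E
time python3 sim2.py
```

```text
1 0.1 0.01 [ 0.483 -0.273  0.402] [-1.022 -0.336  1.455  1.741  0.085  0.725 -0.61 ] [ 0.528 -0.396  0.545]
1 0.1 0.05 [ 0.483 -0.271  0.399] [-0.978 -0.335  1.455  1.766 -0.059  0.693 -0.468] [ 0.522 -0.394  0.542]
1 0.2 0.01 [ 0.473 -0.263  0.41 ] [-0.996 -0.336  1.455  1.707 -0.109  0.954 -0.464] [ 0.5   -0.357  0.545]
1 0.2 0.05 [ 0.472 -0.262  0.406] [-0.988 -0.335  1.455  1.72  -0.126  0.941 -0.446] [ 0.499 -0.356  0.541]
1 0.3 0.01 [ 0.468 -0.259  0.414] [-0.987 -0.336  1.455  1.699 -0.175  1.055 -0.423] [ 0.486 -0.337  0.546]
1 0.3 0.05 [ 0.468 -0.257  0.41 ] [-0.983 -0.335  1.455  1.711 -0.182  1.043 -0.414] [ 0.485 -0.336  0.541]
1 0.5 0.01 [ 0.465 -0.256  0.416] [-0.982 -0.336  1.455  1.696 -0.218  1.126 -0.4  ] [ 0.475 -0.323  0.547]
1 0.5 0.05 [ 0.464 -0.254  0.413] [-0.98  -0.335  1.455  1.707 -0.222  1.115 -0.394] [ 0.475 -0.321  0.542]
1 1 0.01 [ 0.464 -0.255  0.418] [-0.98  -0.336  1.455  1.695 -0.238  1.161 -0.39 ] [ 0.47  -0.315  0.547]
1 1 0.05 [ 0.463 -0.252  0.414] [-0.978 -0.335  1.455  1.706 -0.241  1.15  -0.385] [ 0.47  -0.314  0.542]
3 0.1 0.01 [ 0.488 -0.26
[... 1573 characters left out ...]
491 -0.332  0.541]
8 0.3 0.05 [ 0.473 -0.254  0.412] [-0.997 -0.335  1.455  1.711 -0.177  1.035 -0.428] [ 0.491 -0.331  0.541]
8 0.5 0.01 [ 0.469 -0.25   0.414] [-0.994 -0.336  1.455  1.708 -0.218  1.106 -0.406] [ 0.481 -0.316  0.541]
8 0.5 0.05 [ 0.469 -0.25   0.414] [-0.993 -0.335  1.455  1.709 -0.219  1.106 -0.405] [ 0.48  -0.316  0.541]
8 1 0.01 [ 0.468 -0.248  0.416] [-0.992 -0.336  1.455  1.708 -0.239  1.141 -0.396] [ 0.475 -0.309  0.542]
8 1 0.05 [ 0.468 -0.248  0.416] [-0.991 -0.335  1.455  1.708 -0.24   1.141 -0.395] [ 0.475 -0.309  0.542]
obs [0.4686, -0.2543, 0.4177] -.9881 -.3364  1.4537  1.7043 -.2224  1.1145 -.4047 [.4784, -.3178, .5439]
real	0m8.168s
user	0m8.013s
sys	0m0.246s
```

```bash
nproc; cat > srch2.py <<'E'
from sim2 import *
import sys,multiprocessing as mp
K=dict(wr=.5,it=3,lam=.01)
h=np.radians(35);c,s=np.cos(np.radians(42)),np.sin(np.radians(42))
AX=np.array([np.cos(h)*c,np.sin(h)*c,s]);UP=np.array([-np.cos(h)*s,-np.sin(h)*s,c]);RT=np.array([np.sin(h),-np.cos(h),0])
TAB=np.array([.4955,-.1365,.1637]); TIP=np.array([.6395,-.071,.196]); BAX=TIP-.027*RT
def info(q):
    t,m=fk(q,p);a=m.as_matrix()[:,2];Y=m.as_matrix().T@RT
    return t,m,a,np.degrees(np.arctan2(a[1],a[0])),np.degrees(np.arccos(-a[2])),np.arctan2(-Y[0],Y[1])
def tocall(q,T,tw=0,n=5):
    t,m=fk(q,p); r=m.inv().apply(np.array(T)-t)*100; d=np.linalg.norm(r)
    rows=[list(r*min(1,4.17*(i+1)/max(d,1e-9))) for i in range(n)]; tws=[tw*(i+1)/n for i in range(n)]
    return call(q,rows,tws,**K)
def reach(q,T,tw=0,maxc=6):
    nc=0
    while nc<maxc:
        t=fk(q,p)[0]
        d=np.linalg.norm(t-T)
        if d<.001: break
        n=min(5,int(np.ceil(d/.0415)));q=tocall(q,T,tw,n);tw=0;nc+=1
    return q,nc,np.linalg.norm(fk(q,p)[0]-T)
def mg(q): return np.min(np.minimum(q-lo,hi-q))
def bad(q):
    t,m=fk(q,p);tip=t+m.apply([0,0,.075])
    return tip[2]<(.38 if (tip[0]>.58 and tip[1]>-.13) else .24)
def chain(q,verbose=False):
    """from pose q: gate grasp, open, sleeve ; returns score"""
    cost=0;out=[]
    a=info(q)[2];tw=info(q)[5]
    for nm,g,tw_ in [('pre',TAB-.1*a,tw),('gate',TAB,0),('open',TAB+.042*UP,0),('off',TAB+.042*UP-.08*a,0),('spre',BAX-.12*a,0),('slv',BAX,0),('slv2',BAX+.045*AX,0)]:
        q,nc,e=reach(q,g-.054*info(q)[2],tw_,5); I=info(q); out.append((nm,q,round(e*1000,1),I[3],I[4],I[5],mg(q)))
        cost+=nc*.15+max(0,e-.002)*400+2*max(0,.03-mg(q))*30
        if nm in('gate','open','slv','slv2'): cost+=(max(0,abs(I[3]-35)-2)*.4)**2+(max(0,abs(I[4]-38)-3)*.4)**2
        if e>.05: cost+=50;break
    return cost,out
def one(seed):
    rng=np.random.default_rng(seed);q=Q0;W=[];cost=0
    for k in range(rng.integers(1,5)):
        T=rng.uniform([.35,-.75,.3],[.95,.45,1.1]);n=rng.integers(1,4)
        for _ in range(n):
            q=tocall(q,T);cost+=.15
            if bad(q): return 1e9,seed,None
        W.append((T,n))
    I=info(q)
    if abs(I[3]-35)>9 or abs(I[4]-38)>9: return 1e8,seed,None
    cc,out=chain(q); return cost+cc,seed,W
def init(q): global Q0;Q0=q
if __name__=='__main__':
    from h import get_obs
    np.set_printoptions(precision=3,suppress=True)
    q=np.array(get_obs()['q']); init(q)
    N=int(sys.argv[1])
    with mp.Pool(initializer=init,initargs=(q,)) as P: r=P.map(one,range(N),chunksize=8)
    r.sort(key=lambda x:x[0])
    for x in r[:5]: print(x)
    print(sum(x[0]<1e7 for x in r),'direct',chain(q)[0])
E
export OMP_NUM_THREADS=1; time timeout 550 python3 srch2.py 400
```

```text
4
(np.float64(9.194589698098754), 31, [(array([0.391, 0.057, 0.678]), np.int64(3)), (array([ 0.756, -0.702,  0.341]), np.int64(3)), (array([ 0.937, -0.387,  0.772]), np.int64(1))])
(np.float64(9.695650374288833), 129, [(array([0.49 , 0.328, 1.014]), np.int64(2)), (array([0.816, 0.201, 1.028]), np.int64(3)), (array([ 0.901, -0.406,  0.455]), np.int64(2))])
(np.float64(14.408093824428683), 238, [(array([0.862, 0.394, 0.774]), np.int64(2)), (array([0.858, 0.042, 0.82 ]), np.int64(1)), (array([ 0.77 , -0.229,  0.626]), np.int64(2))])
(np.float64(15.03483550047012), 36, [(array([0.589, 0.323, 0.623]), np.int64(1)), (array([ 0.76 , -0.137,  0.728]), np.int64(2))])
(np.float64(15.071656731796988), 67, [(array([ 0.426, -0.133,  0.538]), np.int64(2)), (array([ 0.709, -0.232,  0.547]), np.int64(1)), (array([0.403, 0.345, 0.479]), np.int64(2)), (array([0.357, 0.231, 0.983]), np.int64(3))])
109 direct 117.8797999386764
real	1m6.972s
user	4m9.750s
sys	0m0.530s
```

```bash
export OMP_NUM_THREADS=1; time timeout 575 python3 srch2.py 3000
```

```text
(np.float64(1.829260658863649), 1392, [(array([0.419, 0.248, 0.76 ]), np.int64(2)), (array([ 0.361, -0.017,  0.657]), np.int64(2))])
(np.float64(4.942125035251157), 1231, [(array([ 0.407, -0.041,  0.856]), np.int64(3)), (array([0.358, 0.034, 0.716]), np.int64(3))])
(np.float64(7.319520448290477), 832, [(array([0.372, 0.444, 0.985]), np.int64(3)), (array([0.657, 0.432, 1.058]), np.int64(3)), (array([ 0.436, -0.12 ,  1.089]), np.int64(2))])
(np.float64(7.5229978086394365), 1520, [(array([ 0.377, -0.07 ,  0.595]), np.int64(3))])
(np.float64(7.997985230533971), 1432, [(array([ 0.353, -0.031,  0.766]), np.int64(3))])
885 direct 117.8797999386764
real	7m7.969s
user	27m46.482s
sys	0m0.660s
```

```bash
cat > ev.py <<'E'
import srch2; from srch2 import *
from h import get_obs
np.set_printoptions(precision=3,suppress=True)
def ev(q,W):
    for T,n in W:
        for _ in range(n):
            t,m=fk(q,p); print('  call rel',m.inv().apply(np.array(T)-t)*100)
            q=tocall(q,T);I=info(q);print('  ',q,I[0],I[3:])
    c,o=chain(q);print(c)
    for x in o: print(x)
if __name__=='__main__':
    ev(np.array(get_obs()['q']),[([.419,.248,.76],2),([.361,-.017,.657],2)])
E
python3 ev.py
```

```text
call rel [ 34.925 -49.617  -4.723]
   [-0.48  -0.334  0.612  1.788 -0.199  1.101 -0.789] [ 0.458 -0.124  0.618] (np.float64(27.388481603604074), np.float64(37.13313401339943), np.float64(-0.002348840643858375))
  call rel [ 22.995 -32.668  -3.11 ]
   [-0.303 -0.325  0.062  1.693 -0.137  1.143 -1.211] [0.438 0.069 0.692] (np.float64(27.388481214175695), np.float64(37.13313438866804), np.float64(-0.002348840651929762))
  call rel [-11.066   3.003  -3.748]
   [ 0.394 -0.335 -0.152  1.754 -0.489  1.27  -0.702] [ 0.398 -0.029  0.663] (np.float64(30.023203812536103), np.float64(35.743017060212644), np.float64(-0.0037827071844296757))
  call rel [-2.307 -3.028 -1.067]
   [ 0.534 -0.335 -0.221  1.756 -0.549  1.325 -0.633] [ 0.389 -0.031  0.659] (np.float64(32.827245310022185), np.float64(35.01410603887114), np.float64(-0.006221676896227951))
1.2191097459608622
('pre', array([ 0.559,  0.098,  0.01 ,  2.237, -0.888,  0.739,  0.258]), np.float64(0.0), np.float64(32.82724413410755), np.float64(35.014105367134775), np.float64(-5.401653530140045e-09), np.float64(0.20252487803004637))
('gate', arra
[... 612 characters left out ...]
-08), np.float64(0.21060746619173631))
('spre', array([ 0.356,  0.131, -0.087,  2.064, -0.755,  0.658, -0.152]), np.float64(0.0), np.float64(32.827188269854545), np.float64(35.01413885055974), np.float64(4.984088520968792e-08), np.float64(0.37605512625128634))
('slv', array([ 0.322,  0.339, -0.179,  2.063, -0.917,  0.431, -0.012]), np.float64(0.0), np.float64(32.82718822665556), np.float64(35.014136811759386), np.float64(4.273824373840374e-08), np.float64(0.26114305569900464))
('slv2', array([ 0.225,  0.322, -0.119,  1.996, -0.819,  0.472, -0.17 ]), np.float64(0.0), np.float64(32.82718716755139), np.float64(35.01414231098986), np.float64(5.98492826877485e-08), np.float64(0.3017030284675216))
```

Emit:
move_arm --gripper '[1,1,1,1,1]' --pt "2.4 -3.4 -0.3" --pt "4.8 -6.8 -0.6" --pt "7.2 -10.2 -1" --pt "9.6 -13.6 -1.3" --pt "12 -17 -1.6" --twist '[0,0,0,0,0]'

```text
t: 13.48
eef_pos: [0.459, -0.1329, 0.6117]
tool_rot: [-0.06, 0.908, 0.272, 0.312]
contact_force: [0.9, -0.9, 1.3]
gripper_width: 1.0
```

Emit:
move_arm --gripper '[1,1,1,1,1]' --pt "2.4 -3.4 -0.3" --pt "4.8 -6.8 -0.6" --pt "7.2 -10.2 -1" --pt "9.6 -13.6 -1.3" --pt "12 -17 -1.6" --twist '[0,0,0,0,0]'

```text
t: 13.9
eef_pos: [0.4387, 0.0608, 0.6863]
tool_rot: [-0.06, 0.908, 0.272, 0.312]
contact_force: [0.4, -0.9, 0.2]
gripper_width: 0.999
```

```bash
python3 st.py; python3 - <<'E'
from ev import *
ev(np.array(get_obs()['q']),[([.361,-.017,.657],2)])
ev(np.array(get_obs()['q']),[([.361,-.017,.657],3)])
E
```

```text
13.9 [0.4387 0.0608 0.6863] [-0.2408 -0.3207  0.0424  1.7027 -0.1729  1.1389 -1.163 ] 27.572516785670413 37.04807315452057 F [ 0.3849 -0.8779  0.1933] 0.9994224731419599
twist 0.10075796725575359 grasp pt [0.4675 0.0759 0.6432]
twist to h35 -0.0029173238897531777
  call rel [-10.403   2.268  -3.995]
   [ 0.456 -0.335 -0.186  1.753 -0.513  1.284 -0.676] [ 0.396 -0.029  0.663] (np.float64(30.347917594082926), np.float64(35.67457670728032), np.float64(-0.004270545913418681))
  call rel [-2.121 -2.998 -0.957]
   [ 0.596 -0.335 -0.276  1.752 -0.564  1.332 -0.628] [ 0.391 -0.025  0.658] (np.float64(32.73590388265303), np.float64(34.655369375727005), np.float64(-0.006786600923789542))
1.320654925476817
('pre', array([ 0.623,  0.099, -0.064,  2.231, -0.867,  0.731,  0.235]), np.float64(0.0), np.float64(32.73590288294069), np.float64(34.65536878063556), np.float64(-4.735207981679947e-09), np.float64(0.2086289227810667))
('gate', array([ 0.581,  0.282, -0.16 ,  2.257, -1.095,  0.519,  0.42 ]), np.float64(0.0), np.float64(32.73590409263485), np.float64(34.65536714157036), np.float64(-1.15672112
[... 2651 characters left out ...]
e-08), np.float64(0.22919556913067973))
('spre', array([ 0.294,  0.142, -0.016,  2.041, -0.74 ,  0.699, -0.164]), np.float64(0.0), np.float64(35.04300630938091), np.float64(34.10846722105797), np.float64(2.843674853247613e-08), np.float64(0.3986677729565984))
('slv', array([ 0.264,  0.342, -0.106,  2.048, -0.907,  0.48 , -0.025]), np.float64(0.0), np.float64(35.04300622441263), np.float64(34.10846585602984), np.float64(2.3630576978980757e-08), np.float64(0.30953123965821927))
('slv2', array([ 0.177,  0.327, -0.056,  1.98 , -0.816,  0.519, -0.174]), np.float64(0.0), np.float64(35.04300466089913), np.float64(34.1084695421186), np.float64(3.4123888073502805e-08), np.float64(0.3486112826660881))
```

Emit:
move_arm --gripper '[1,1,1,1,1]' --pt "-3.8 0.8 -1.5" --pt "-7.6 1.7 -2.9" --pt "-10.4 2.3 -4" --pt "-10.4 2.3 -4" --pt "-10.4 2.3 -4" --twist '[0,0,0,0,0]'

```text
t: 14.32
eef_pos: [0.4136, 0.0147, 0.6681]
tool_rot: [-0.064, 0.91, 0.275, 0.303]
contact_force: [-1.1, 0.5, 1.1]
gripper_width: 1.0
```

Emit:
move_arm --gripper '[1,1,1,1,1]' --pt "-2.1 -3 -1" --pt "-2.1 -3 -1" --pt "-2.1 -3 -1" --pt "-2.1 -3 -1" --pt "-2.1 -3 -1" --twist '[0,0,0,0,0]'

```text
t: 14.73
eef_pos: [0.4106, 0.0207, 0.6501]
tool_rot: [-0.071, 0.914, 0.269, 0.295]
contact_force: [-1.7, -2.0, 0.1]
gripper_width: 1.0
```

```bash
python3 st.py; python3 - <<'E'
from ev import *
ev(np.array(get_obs()['q']),[])
E
```

```text
14.7333 [0.4106 0.0207 0.6501] [ 0.3559 -0.337  -0.2416  1.7773 -0.459   1.2011 -0.8322] 29.945433697025646 35.29122561251402 F [-1.7368 -1.9669  0.0572] 1.0003168230666548
twist 0.04908494121369631 grasp pt [0.4377 0.0363 0.6061]
twist to h35 -0.022983912055635356
7.1418236663184675
('pre', array([ 0.376,  0.073,  0.192,  2.272, -0.927,  0.714,  0.288]), np.float64(0.0), np.float64(29.953018029170337), np.float64(35.291225606904405), np.float64(-3.7635118811568585e-09), np.float64(0.16815277804813533))
('gate', array([ 0.349,  0.268,  0.097,  2.291, -1.242,  0.551,  0.548]), np.float64(0.0), np.float64(29.95301916084037), np.float64(35.291224061003376), np.float64(-1.1088297382199659e-08), np.float64(0.12758644345961567))
('open', array([ 0.359,  0.19 ,  0.151,  2.291, -1.108,  0.618,  0.448]), np.float64(0.0), np.float64(29.95301878271755), np.float64(35.2912246549103), np.float64(-8.087222952332556e-09), np.float64(0.14904505157688064))
('off', array([ 0.381,  0.041,  0.226,  2.263, -0.879,  0.759,  0.264]), np.float64(0.0), np.float64(29.953017550965708), np.float64(35.29122358061921), np.float64(-1.4840014340399379e-08), np.float64(0.1774295814481497))
('spre', array([ 0.178,  0.107,  0.088,  2.097, -0.789,  0.628, -0.133]), np.float64(0.0), np.float64(29.95301732955935), np.float64(35.29122390575585), np.float64(-1.2814271368113923e-08), np.float64(0.342588482222967))
('slv', array([ 0.176,  0.323, -0.019,  2.089, -1.038,  0.43 ,  0.084]), np.float64(0.0), np.float64(29.95301745702107), np.float64(35.29121946707502), np.float64(-2.9758996924878035e-08), np.float64(0.2595506096019943))
('slv2', array([ 0.079,  0.308,  0.041,  2.021, -0.92 ,  0.464, -0.093]), np.float64(0.0), np.float64(29.953016487639932), np.float64(35.291227053384866), np.float64(-2.081287443654258e-09), np.float64(0.29369323535516334))
```

```bash
python3 - <<'E'
from ev import *
q=np.array(get_obs()['q'])
for T in ([.361,-.017,.657],[.35,.0,.66],[.35,-.03,.65],[.34,-.05,.66],[.37,-.03,.7]):
    t,m=fk(q,p);print(T,m.inv().apply(np.array(T)-t)*100); q1=tocall(q,T);print(info(q1)[3:],q1);q1=tocall(q1,T);print(info(q1)[3:],q1)
E
```

```text
[0.361, -0.017, 0.657] [-4.661  0.57  -4.179]
(np.float64(32.60666070935081), np.float64(34.57393338077054), np.float64(-0.02536402404745285)) [ 0.495 -0.337 -0.202  1.756 -0.528  1.322 -0.674]
(np.float64(34.631510652503025), np.float64(33.85692299119083), np.float64(-0.027397897521825962)) [ 0.635 -0.337 -0.296  1.749 -0.577  1.366 -0.633]
[0.35, 0.0, 0.66] [-4.473 -1.446 -4.484]
(np.float64(32.95184083170432), np.float64(33.720990769921436), np.float64(-0.02579293071877755)) [ 0.495 -0.337 -0.252  1.739 -0.515  1.325 -0.728]
(np.float64(36.07951937932984), np.float64(32.749933756480864), np.float64(-0.027860680617984055)) [ 0.356 -0.337 -0.149  1.74  -0.474  1.349 -0.765]
[0.35, -0.03, 0.65] [-6.399  1.062 -4.533]
(np.float64(33.121234990271326), np.float64(34.47111242910887), np.float64(-0.025617345822429163)) [ 0.495 -0.337 -0.164  1.772 -0.533  1.333 -0.632]
(np.float64(35.50129021052362), np.float64(33.678448031450316), np.float64(-0.027800079029268863)) [ 0.635 -0.337 -0.26   1.765 -0.58   1.381 -0.594]
[0.34, -0.05, 0.66] [-7.403  2.248 -6.427]
(np.float64(33.0891147876948), np.float64(34.62967653921642), np.float64(-0.02558447912854561)) [ 0.58  -0.337 -0.161  1.75  -0.56   1.391 -0.564]
(np.float64(35.45242996791516), np.float64(33.96950048216702), np.float64(-0.02788099313541078)) [ 0.72  -0.337 -0.256  1.745 -0.606  1.438 -0.527]
[0.37, -0.03, 0.7] [-2.15   2.27  -7.613]
(np.float64(30.88279859700359), np.float64(34.88658921357105), np.float64(-0.02371988747961955)) [ 0.588 -0.337 -0.243  1.662 -0.544  1.407 -0.674]
(np.float64(31.852331308605326), np.float64(34.73875032501541), np.float64(-0.02525075542167936)) [ 0.449 -0.337 -0.157  1.67  -0.501  1.392 -0.719]
```

Emit:
move_arm --gripper '[1,1,1,1,1]' --pt "-6.4 1.1 -4.5" --pt "-6.4 1.1 -4.5" --pt "-6.4 1.1 -4.5" --pt "-6.4 1.1 -4.5" --pt "-6.4 1.1 -4.5" --twist '[0,0,0,0,0]'

```text
t: 15.15
eef_pos: [0.3931, -0.02, 0.6408]
tool_rot: [-0.09, 0.912, 0.279, 0.287]
contact_force: [-1.1, 1.6, 0.1]
gripper_width: 0.999
```

```bash
python3 st.py "[.4955,-.1365,.1637]"; python3 - <<'E'
from ev import *
q=np.array(get_obs()['q']);ev(q,[])
t,m,a=info(q)[:3]
for d in (.054+.1,): print(m.inv().apply(TAB-d*a-t)*100)
E
```

```text
15.15 [ 0.3931 -0.02    0.6408] [ 0.7173 -0.3366 -0.3587  1.7868 -0.6257  1.3255 -0.5725] 34.45034696680237 35.044395867863344 F [-1.1421  1.5785  0.0714] 0.9993809699240296
twist -0.006732680911966659 grasp pt [ 0.4187 -0.0025  0.5966]
[ 0.4955 -0.1365  0.1637] TCP: [-25.7736  15.5707  40.1261] grasp: [-25.7736  15.5707  34.7261]
twist to h35 -0.01458682897375426
1.2
('pre', array([ 0.752,  0.119, -0.189,  2.214, -0.851,  0.744,  0.231]), np.float64(0.0), np.float64(34.4579136378738), np.float64(35.04436619156654), np.float64(-1.2859995093918283e-07), np.float64(0.22634318201312498))
('gate', array([ 0.698,  0.299, -0.283,  2.241, -1.037,  0.513,  0.378]), np.float64(0.0), np.float64(34.45791463881672), np.float64(35.0443649027689), np.float64(-1.3368754330505085e-07), np.float64(0.19858961918698403))
('open', array([ 0.72 ,  0.222, -0.235,  2.241, -0.958,  0.608,  0.324]), np.float64(0.0), np.float64(34.45786474549538), np.float64(35.0443871428777), np.float64(-1.1371822827304789e-07), np.float64(0.19910974078936405))
('off', array([ 0.769,  0.089, -0.162,  2.206, -0.825,  0.796,  
[... 151 characters left out ...]
8797))
('spre', array([ 0.54 ,  0.153, -0.279,  2.042, -0.712,  0.663, -0.18 ]), np.float64(0.0), np.float64(34.45786390038468), np.float64(35.044387274221386), np.float64(-1.135659516709624e-07), np.float64(0.3984281566505046))
('slv', array([ 0.471,  0.36 , -0.35 ,  2.045, -0.792,  0.415, -0.112]), np.float64(0.0), np.float64(34.457863725444966), np.float64(35.04438699027118), np.float64(-1.1452313936236464e-07), np.float64(0.24476891595799757))
('slv2', array([ 0.371,  0.34 , -0.286,  1.978, -0.714,  0.461, -0.251]), np.float64(0.0), np.float64(34.457862965741725), np.float64(35.04439176763898), np.float64(-1.0159196233714105e-07), np.float64(0.2914574481907428))
[-25.75   15.582  24.659]
```

Emit:
move_arm --gripper '[1,1,1,1,1]' --pt "-2.6 1.6 2.5" --pt "-5.2 3.1 4.9" --pt "-7.7 4.7 7.4" --pt "-10.3 6.2 9.9" --pt "-12.9 7.8 12.3" --twist '[0,0,0,0,0]'

```text
t: 15.57
eef_pos: [0.4063, -0.1082, 0.4632]
tool_rot: [-0.087, 0.914, 0.274, 0.286]
contact_force: [0.4, -0.5, 1.2]
gripper_width: 1.0
```

Emit:
move_arm --gripper '[1,1,1,1,1]' --pt "-2.6 1.6 2.5" --pt "-5.2 3.1 4.9" --pt "-7.7 4.7 7.4" --pt "-10.3 6.2 9.9" --pt "-12.9 7.8 12.3" --twist '[0,0,0,0,0]'

```text
t: 15.98
eef_pos: [0.4197, -0.1924, 0.2881]
tool_rot: [-0.088, 0.914, 0.274, 0.286]
contact_force: [0.7, -0.4, 0.1]
gripper_width: 1.0
```

```bash
python3 - <<'E'
from h import *
c=save('wrist','wrist3')
for q in ['gate_grip','snap_tip']:
    for d in spot_point(q,'wrist')[:2]: print(q,round(d['p'],2),np.array(d['centre']),proj(c,d['centre']).round())
E
python3 st.py "[.4955,-.1365,.1637]"
```

```text
gate_grip 0.84 [ 0.4953 -0.1371  0.1638] [307. 197.]
16.1333 [ 0.4189 -0.192   0.2873] [ 0.7705  0.1231 -0.1956  2.2164 -0.8475  0.7418  0.2125] 34.20216756224082 34.80154724423878 F [0.7121 0.4735 0.6491] 0.9969830237227653
twist -0.01766096866161555 grasp pt [ 0.4444 -0.1746  0.2429]
[ 0.4955 -0.1365  0.1637] TCP: [ 0.7035 -0.2945 15.5437] grasp: [ 0.7035 -0.2945 10.1437]
twist to h35 -0.02909533568384683
```

View pics/wrist3.png

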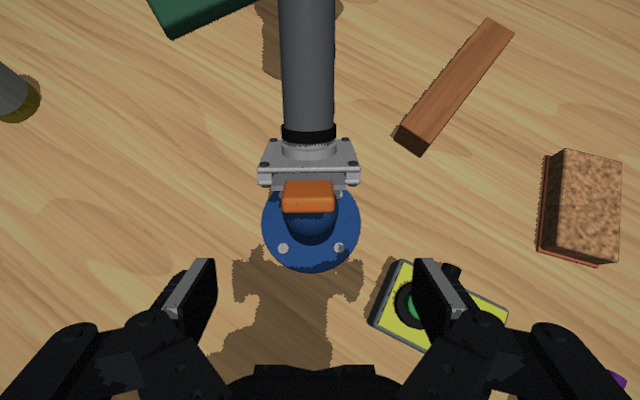

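Emit:
move_arm --gripper '[1,1,1,1,1]' --pt "0.4 -0.2 3" --pt "0.7 -0.3 6" --pt "0.7 -0.3 8.5" --pt "0.7 -0.3 9.8" --pt "0.7 -0.3 9.8" --twist '[-0.02,-0.02,-0.02,-0.02,-0.02]'

```text
t: 16.55
eef_pos: [0.4707, -0.1526, 0.2138]
tool_rot: [-0.086, 0.91, 0.285, 0.288]
contact_force: [-1.0, 0.6, 0.1]
gripper_width: 1.002
```

```bash
python3 - <<'E'
from h import *
c=save('wrist','wrist4')
for q in ['gate_grip']:
    for d in spot_point(q,'wrist')[:2]: print(q,round(d['p'],2),np.array(d['centre']),proj(c,d['centre']).round())
E
python3 st.py "[.4955,-.1365,.1637]"
```

```text
gate_grip 0.91 [ 0.496  -0.1344  0.1615] [311. 285.]
16.65 [ 0.47   -0.1546  0.215 ] [ 0.7054  0.2837 -0.2946  2.2412 -1.0197  0.5118  0.3502] 33.68467427255608 34.98262592056097 F [ 0.58   -0.314   0.2452] 1.0045158171526143
twist 0.016374106457718196 grasp pt [ 0.4958 -0.1375  0.1708]
[ 0.4955 -0.1365  0.1637] TCP: [-0.3803 -0.1026  5.9955] grasp: [-0.3803 -0.1026  0.5955]
twist to h35 -0.002436052337096482
```

View pics/wrist4.png

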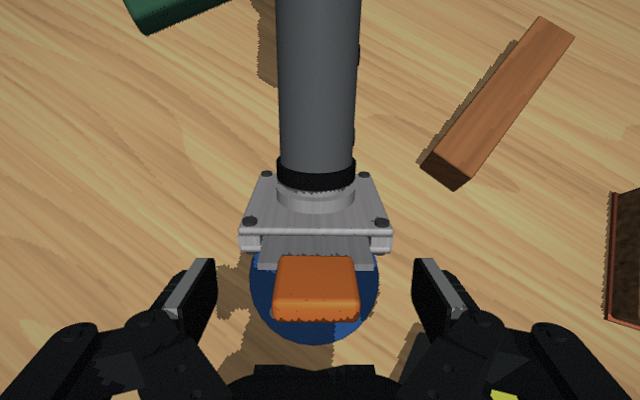

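Emit:
move_arm --gripper '[1,0.3,0.3,0.3,0.3]' --pt "-0.3 0 0.3" --pt "-0.3 0 0.3" --pt "-0.3 0 0.3" --pt "-0.3 0 0.3" --pt "-0.3 0 0.3" --twist '[0,0,0,0,0]' --squeeze 35

```text
t: 17.07
eef_pos: [0.4685, -0.1557, 0.2093]
tool_rot: [-0.085, 0.911, 0.283, 0.287]
contact_force: [0.0, 0.7, -0.4]
gripper_width: 0.453
```

Emit:
move_arm --gripper '[0.2,0.2,0.2]' --pt "0 0 0" --pt "0 0 0" --pt "0 0 0" --twist '[0,0,0]'

```text
t: 17.32
eef_pos: [0.4684, -0.155, 0.209]
tool_rot: [-0.085, 0.911, 0.283, 0.287]
contact_force: [-2.6, 2.1, 3.3]
gripper_width: 0.413
```

```bash
python3 st.py; python3 - <<'E'
from srch2 import *
from h import *
print('pull 42mm tool',tool(UP*.042),'45',tool(UP*.045))
E
```

```text
17.3167 [ 0.4684 -0.155   0.209 ] [ 0.7105  0.2944 -0.2986  2.2463 -1.0323  0.503   0.3685] 33.82962337520553 34.88478166029682 F [-2.5994  2.1479  3.2833] 0.4128058224695187
twist 0.012402347162420264 grasp pt [ 0.4941 -0.1378  0.1647]
twist to h35 -0.0043547001548878235
pull 42mm tool [-0.5204  0.051  -4.1673] 45 [-0.5576  0.0546 -4.465 ]
```

Emit:
move_arm --gripper '[0.2,0.2,0.2,0.2,0.2]' --pt "-0.1 0 -0.9" --pt "-0.2 0 -1.8" --pt "-0.35 0 -2.8" --pt "-0.45 0 -3.6" --pt "-0.53 0.05 -4.2" --twist '[0,0,0,0,0]'

```text
t: 17.73
eef_pos: [0.4456, -0.1701, 0.2397]
tool_rot: [-0.086, 0.911, 0.284, 0.287]
contact_force: [35.6, 11.2, -44.9]
gripper_width: 0.407
```

Emit:
move_arm --gripper '[0.2,0.2,0.2]' --pt "-0.02 0 -0.2" --pt "-0.05 0 -0.4" --pt "-0.05 0 -0.4" --twist '[0,0,0]'

```text
t: 17.98
eef_pos: [0.444, -0.1712, 0.242]
tool_rot: [-0.086, 0.911, 0.284, 0.287]
contact_force: [28.2, 7.2, -35.1]
gripper_width: 0.405
```

```bash
python3 st.py; python3 - <<'E'
from h import *
c=save('wrist','wrist5')
for d in spot_point('gate_grip','wrist')[:2]: print(round(d['p'],2),np.array(d['centre']))
E
```

```text
17.9833 [ 0.444  -0.1712  0.242 ] [ 0.7366  0.2131 -0.2505  2.2447 -0.9451  0.6053  0.3084] 34.00712318441127 34.82183758105457 F [ 28.1966   7.2331 -35.1111] 0.40511923861043947
twist 0.011657164101962578 grasp pt [ 0.4695 -0.154   0.1977]
twist to h35 -0.0025691993767239132
0.64 [ 0.4755 -0.1479  0.188 ]
```

View pics/wrist5.png

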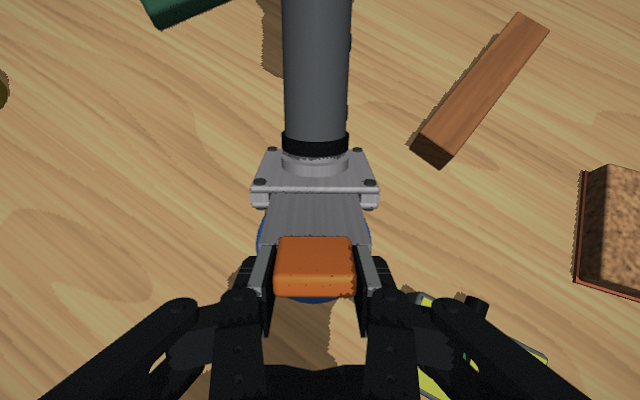

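Emit:
move_arm --gripper '[0.6,1,1,1,1]' --pt "0 0 0" --pt "0 0 0" --pt "0 0 -2" --pt "0 0 -5" --pt "0 0 -8" --twist '[0,0,0,0,0]'

```text
t: 18.5
eef_pos: [0.4035, -0.1991, 0.3098]
tool_rot: [-0.085, 0.911, 0.283, 0.287]
contact_force: [0.9, -1.2, -0.2]
gripper_width: 1.0
```

```bash
python3 - <<'E'
from h import *
c=save('wrist','wrist6')
for q in ['gate_grip','snap_tip','sleeve_end']:
    for d in spot_point(q,'wrist')[:2]: print(q,round(d['p'],2),np.array(d['centre']),proj(c,d['centre']).round())
c=save('top','top6')
for d in spot_point('gate_grip','top')[:2]: print(round(d['p'],2),np.array(d['centre']))
from srch2 import BAX
a=qR(get_obs()['tool_rot']).as_matrix()[:,2]
print(BAX,tool(BAX-.054*a-.12*a-get_obs()['eef_pos']))
E
python3 st.py
```

```text
gate_grip 0.82 [ 0.4764 -0.1494  0.189 ] [312. 203.]
0.84 [ 0.4765 -0.1473  0.1883]
[ 0.624  -0.0489  0.196 ] [15.3469 -0.0219  7.0018]
18.8 [ 0.4047 -0.1983  0.3086] [ 0.7901  0.0771 -0.1771  2.2085 -0.8157  0.7995  0.2153] 33.793399034688385 34.85090360998933 F [ 0.177   0.3322 -0.2694] 0.999499429099426
twist 0.012610638269796373 grasp pt [ 0.4303 -0.1811  0.2642]
twist to h35 -0.004672223533801402
```

View pics/wrist6.png

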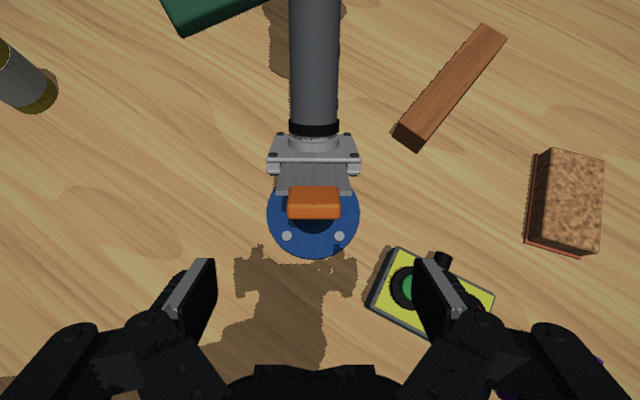

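```bash
cat > ovg.py <<'E'
from h import *
from srch2 import AX,UP,RT
c=read_camera('wrist');im=c['pixels'][:,:,::-1].copy()
y0,y1,x0,x1=100,260,240,390;k=4
im=cv2.resize(im[y0:y1,x0:x1],None,fx=k,fy=k,interpolation=cv2.INTER_CUBIC)
P=np.array([.511,-.127,.07])+.05*AX
def pt(X): return tuple(int(v) for v in ((proj(c,X)-[x0,y0])*k+k/2))
for sgn in (1,-1):
  for e in (-.008,.008):
    q=[pt(P+AX*e+RT*s1*.042+UP*s2*.042) for s1,s2 in ((-1,-1),(1,-1),(1,1),(-1,1))]
    cv2.polylines(im,[np.array(q)],True,(255,0,0),1)
for d,col in ((.102,(0,255,255)),(.112,(0,255,0))):
  for e in (-.006,.006):
    q=[pt(P+AX*e+RT*s1*.018+UP*(d+s2*.017)) for s1,s2 in ((-1,-1),(1,-1),(1,1),(-1,1))]
    cv2.polylines(im,[np.array(q)],True,col,1)
cv2.imwrite('pics/ovg.png',im)
E
python3 ovg.py
```

```text
(no output)
```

View pics/ovg.png

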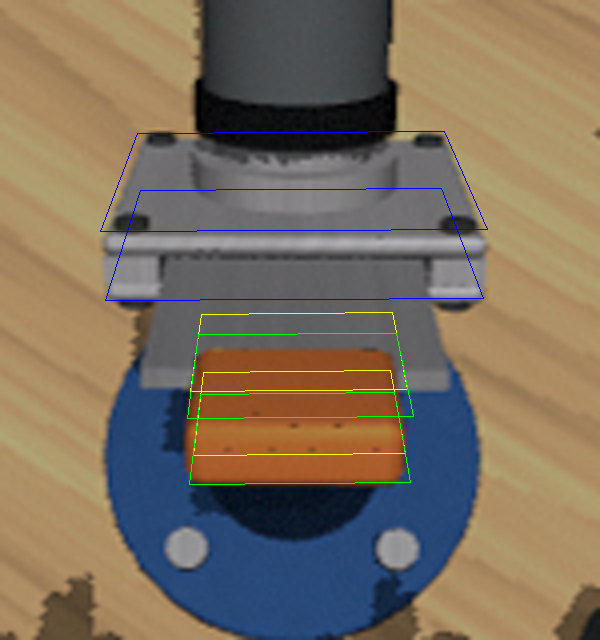

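```bash
cat > sl.py <<'E'
from h import *
from srch2 import AX,UP,RT
B=np.array([.511,-.127,.07])+.187*AX
G=B-.003*AX+.004*UP
o=get_obs();a=qR(o['tool_rot']).as_matrix()[:,2]
g=o['eef_pos']+.054*a-B
print('along',g@AX*1e3,'up',g@UP*1e3,'right',g@RT*1e3,'F along',o['contact_force']@AX,'F',o['contact_force'],'w',o['gripper_width']*85,'t',o['t'])
print('pre',tool(G-.12*a-.054*a-o['eef_pos']),'grasp',tool(G-.054*a-o['eef_pos']),'AX*45',tool(AX*.045))
E
python3 sl.py
```

```text
along -129.23921544136078 up 208.96449668694098 right -2.186487490484695 F along 0.0004538156732218704 F [-0.0879  0.067   0.038 ] w 84.73939600980998 t 18.85
pre [15.0804 -0.0578  6.7642] grasp [15.0804 -0.0578 18.7642] AX*45 [ 4.4649 -0.0145 -0.5609]
```

Emit:
move_arm --gripper '[1,1,1,1,1]' --pt "3.5 0 1" --pt "7 0 2.5" --pt "10.5 0 4.2" --pt "13.8 0 6" --pt "15.1 0 6.8" --twist '[0,0,0,0,0]'

```text
t: 19.27
eef_pos: [0.5425, -0.1016, 0.34]
tool_rot: [-0.087, 0.91, 0.286, 0.288]
contact_force: [0.7, 0.2, 0.8]
gripper_width: 1.002
```

```bash
python3 - <<'E'
from h import *
c=save('wrist','wrist7')
for q in ['snap_tip','sleeve_end']:
    for d in spot_point(q,'wrist')[:2]: print(q,round(d['p'],2),np.array(d['centre']),proj(c,d['centre']).round())
from srch2 import AX,UP,RT
print(proj(c,np.array([.511,-.127,.07])+.187*AX+.027*RT))
E
python3 sl.py;python3 st.py
```

```text
snap_tip 0.57 [ 0.6364 -0.0738  0.1948] [352. 206.]
sleeve_end 0.89 [ 0.5562 -0.0989  0.1179] [318. 314.]
[350.0503 198.9502]
along 12.864617423395064 up 121.53280138920518 right -1.544869074259554 F along -0.638468053869039 F [-0.3275 -0.1551 -0.5574] w 84.8529166037499 t 19.4167
pre [-0.1071  0.0542 -0.1397] grasp [-0.1071  0.0542 11.8603] AX*45 [ 4.4648 -0.0052 -0.5616]
19.4167 [ 0.5396 -0.1045  0.3384] [ 0.5599  0.1502 -0.3042  2.0466 -0.7017  0.6561 -0.1941] 34.1494581916987 34.83369525802989 F [-0.3275 -0.1551 -0.5574] 0.9982696071029401
twist 0.009950393746558532 grasp pt [ 0.5652 -0.0872  0.2941]
twist to h35 -0.00223467259196246
```

View pics/wrist7.png

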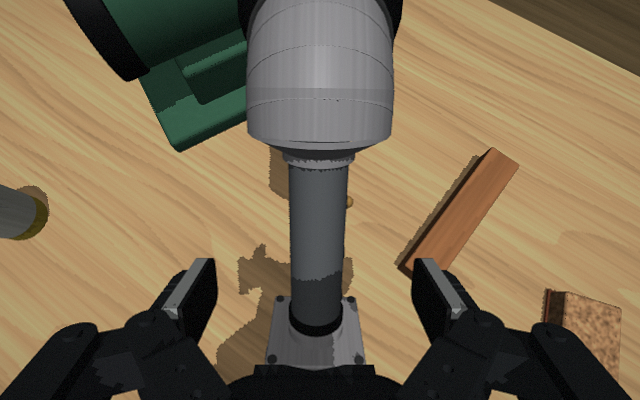

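Emit:
move_arm --gripper '[1,1,1,1,1]' --pt "-0.2 0 3.5" --pt "-0.2 0 6.5" --pt "-0.2 0 9" --pt "-0.2 0 10.8" --pt "-0.2 0 11.8" --twist '[0,0,0,0,0]'

```text
t: 19.83
eef_pos: [0.5927, -0.0698, 0.2383]
tool_rot: [-0.086, 0.912, 0.283, 0.285]
contact_force: [-0.3, 0.2, 0.3]
gripper_width: 0.999
```

```bash
python3 - <<'E'
from h import *
c=save('wrist','wrist8'); c=save('scene','scene8')
a=cv2.imread('pics/scene8.png')[120:260,270:430]; cv2.imwrite('pics/scene8c.png',cv2.resize(a,None,fx=5,fy=5,interpolation=cv2.INTER_CUBIC)[:600])
E
python3 sl.py
```

```text
along -6.311349990697842 up 5.524884133569871 right 0.6872538911879985 F along -0.5783611216990245 F [-0.6198 -0.6428  0.1091] w 84.97350152019933 t 19.9333
pre [  0.3473  -0.0719 -11.8913] grasp [ 0.3473 -0.0719  0.1087] AX*45 [ 4.4637 -0.0224 -0.5697]
```

View pics/wrist8.png

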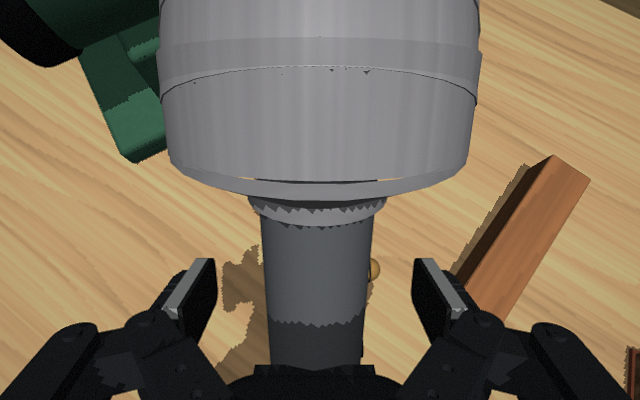

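View pics/scene8c.png

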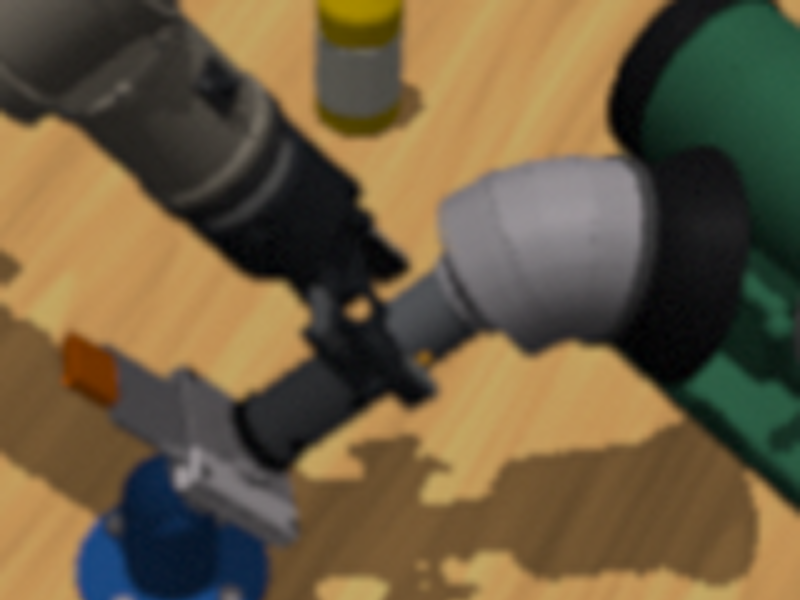

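```bash
python3 - <<'E'
from h import *
from srch2 import AX,UP,RT
c=read_camera('wrist');o=get_obs();m=qR(o['tool_rot']).as_matrix()
for d in (.054,.060):
  for x in (-.011,0,.011): print(d,x,proj(c,o['eef_pos']+m@[x,.027,d]))
for u in (.183,.185,.187): print(u,proj(c,np.array([.511,-.127,.07])+u*AX+.027*RT))
E
```

```text
0.054 -0.011 [377.7558 307.7125]
0.054 0 [379.3264 285.2856]
0.054 0.011 [380.9701 261.7305]
0.06 -0.011 [375.3422 299.2734]
0.06 0 [376.7933 277.5203]
0.06 0.011 [378.3091 254.7183]
0.183 [373.3927 271.8173]
0.185 [373.7238 268.0531]
0.187 [374.0586 264.2441]
```

Emit:
move_arm --gripper '[1,0.4,0.3,0.3,0.3]' --pt "0.45 -0.05 0.1" --pt "0.45 -0.05 0.1" --pt "0.45 -0.05 0.1" --pt "0.45 -0.05 0.1" --pt "0.45 -0.05 0.1" --twist '[0,0,0,0,0]' --squeeze 40

```text
t: 20.4
eef_pos: [0.597, -0.0676, 0.2443]
tool_rot: [-0.085, 0.911, 0.283, 0.288]
contact_force: [-5.6, -4.2, 9.5]
gripper_width: 0.505
```

Emit:
move_arm --gripper '[0.3,0.3,0.3,0.3]' --pt "0 0 0" --pt "0 0 0" --pt "0 0 0" --pt "0 0 0" --twist '[0,0,0,0]'

```text
t: 20.73
eef_pos: [0.597, -0.0677, 0.2443]
tool_rot: [-0.085, 0.911, 0.283, 0.288]
contact_force: [-7.1, -2.8, 7.8]
gripper_width: 0.503
```

```bash
python3 sl.py; python3 st.py; python3 - <<'E'
from h import *
save('wrist','wrist9')
E
```

```text
along 0.6096830819856129 up 6.056368721951047 right 1.4552391495132295 F along -0.24450568849813514 F [-7.0715 -2.7616  7.8272] w 42.78050085924869 t 20.7333
pre [ -0.3335  -0.1472 -11.7533] grasp [-0.3335 -0.1472  0.2467] AX*45 [ 4.4655 -0.0139 -0.5563]
20.7333 [ 0.597  -0.0677  0.2443] [ 0.4828  0.3513 -0.3645  2.0481 -0.7686  0.4092 -0.142 ] 33.66338505866571 34.90606843841677 F [-7.0715 -2.7616  7.8272] 0.5033000101088081
twist 0.01436761024759807 grasp pt [ 0.6227 -0.0505  0.2   ]
twist to h35 -0.004764887287643078
```

View pics/wrist9.png

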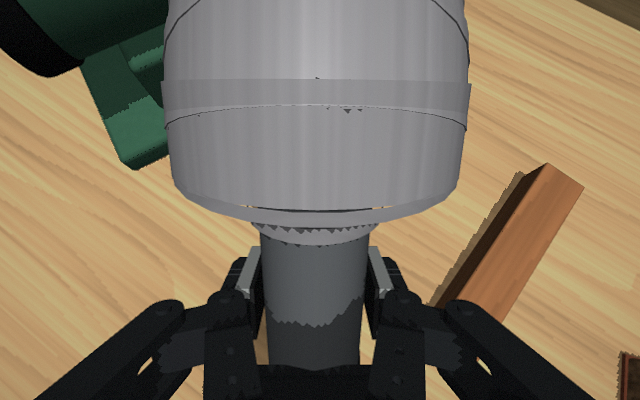

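Emit:
move_arm --gripper '[0.3,0.3,0.3,0.3,0.3]' --pt "0.5 0 -0.06" --pt "1 0 -0.12" --pt "1.5 0 -0.19" --pt "2 0 -0.25" --pt "2.5 0 -0.31" --twist '[0,0,0,0,0]'

```text
t: 21.2
eef_pos: [0.6094, -0.0593, 0.2577]
tool_rot: [-0.085, 0.912, 0.282, 0.284]
contact_force: [-12.8, -8.4, 0.4]
gripper_width: 0.504
```

```bash
python3 sl.py; python3 - <<'E'
from h import *
save('wrist','wrist10');save('scene','scene10')
a=cv2.imread('pics/scene10.png')[120:260,270:430]; cv2.imwrite('pics/scene10c.png',cv2.resize(a,None,fx=5,fy=5,interpolation=cv2.INTER_CUBIC)[:600])
E
```

```text
along 20.304271748957984 up 6.099881892672477 right 1.6474238249964586 F along -11.078315437598153 F [-12.7764  -8.3654   0.3961] w 42.839642218072115 t 21.2
pre [ -2.2844  -0.1538 -11.49  ] grasp [-2.2844 -0.1538  0.51  ] AX*45 [ 4.4615 -0.0265 -0.5868]
```

View pics/wrist10.png

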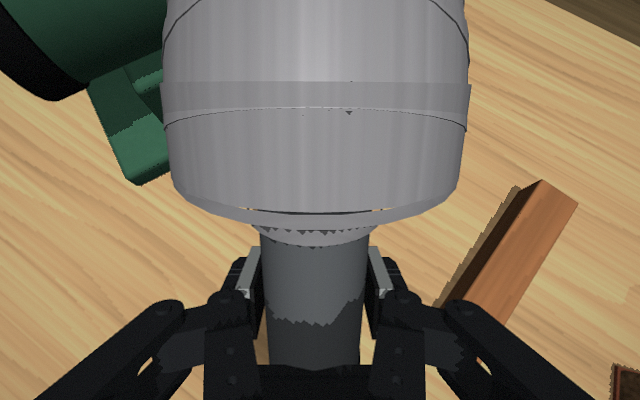

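View pics/scene10c.png

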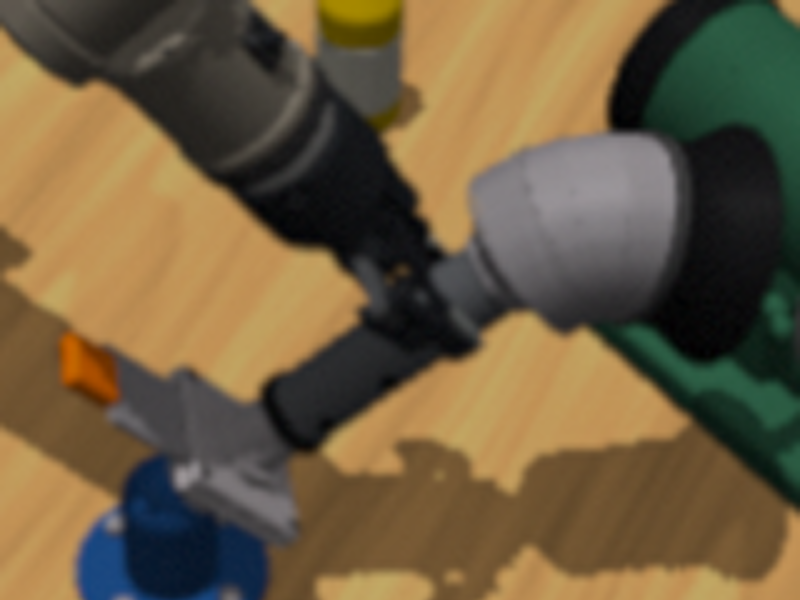

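Emit:
move_arm --gripper '[0.3,0.3,0.3,0.3,0.3]' --pt "0.5 0 -0.06" --pt "0.9 0 -0.11" --pt "1.2 0 -0.15" --pt "1.5 0 -0.19" --pt "1.7 0 -0.21" --twist '[0,0,0,0,0]'

```text
t: 21.72
eef_pos: [0.6204, -0.0518, 0.2698]
tool_rot: [-0.085, 0.912, 0.282, 0.285]
contact_force: [-11.8, -6.9, 2.0]
gripper_width: 0.502
```

```bash
python3 sl.py
```

```text
along 38.33586763417911 up 6.118418933943031 right 1.8564997666393104 F along -8.786352236205568 F [-11.8033  -6.9496   2.0342] w 42.64103526029575 t 21.7167
pre [ -4.0728  -0.1665 -11.2578] grasp [-4.0728 -0.1665  0.7422] AX*45 [ 4.4622 -0.024  -0.5819]
```

Emit:
move_arm --gripper '[0.3,0.3,0.3,0.3,0.3]' --pt "0.2 0 -0.02" --pt "0.4 0 -0.05" --pt "0.6 0 -0.07" --pt "0.8 0 -0.1" --pt "0.8 0 -0.1" --twist '[0,0,0,0,0]'

```text
t: 22.13
eef_pos: [0.6257, -0.0482, 0.2756]
tool_rot: [-0.085, 0.912, 0.282, 0.285]
contact_force: [-10.3, -6.4, 2.7]
gripper_width: 0.501
```

```bash
python3 sl.py;python3 - <<'E'
from h import *
save('scene','scene11')
a=cv2.imread('pics/scene11.png')[120:260,270:430]; cv2.imwrite('pics/scene11c.png',cv2.resize(a,None,fx=5,fy=5,interpolation=cv2.INTER_CUBIC)[:600])
E
```

```text
along 47.0517647950922 up 6.1122982988990815 right 1.9349657543098249 F along -7.212880170832105 F [-10.2829  -6.4314   2.6724] w 42.57812873612985 t 22.1333
pre [ -4.9377  -0.1721 -11.1496] grasp [-4.9377 -0.1721  0.8504] AX*45 [ 4.4626 -0.0218 -0.5785]
```

View pics/scene11c.png

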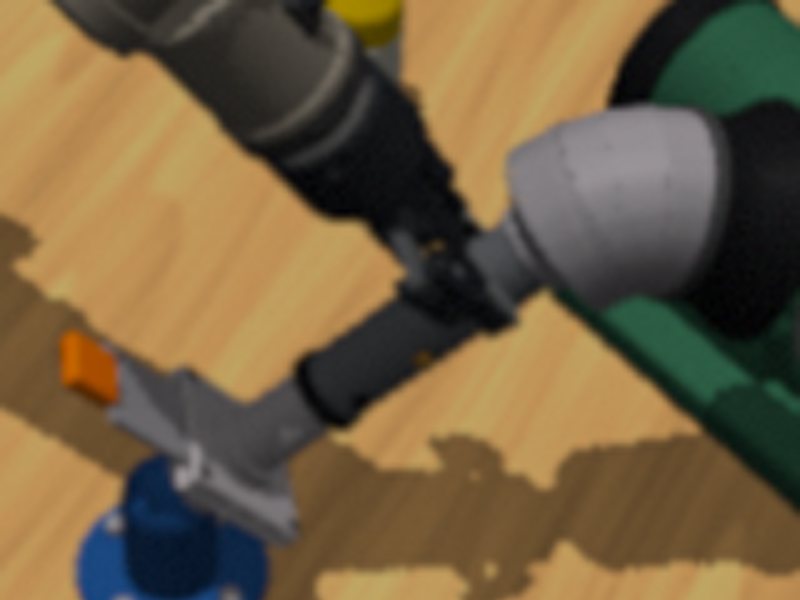

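Emit:
move_arm --gripper '[0.3,0.3,0.3]' --pt "-0.3 0 0.04" --pt "-0.6 0 0.07" --pt "-0.6 0 0.07" --twist '[0,0,0]'

```text
t: 22.43
eef_pos: [0.6241, -0.0492, 0.2739]
tool_rot: [-0.085, 0.911, 0.283, 0.288]
contact_force: [-4.6, -2.9, 6.5]
gripper_width: 0.503
```

```bash
python3 sl.py
```

```text
along 44.77236527672664 up 6.124137585628631 right 1.875993490735861 F along 0.3152116972145196 F [-4.594  -2.9492  6.5292] w 42.7351381583678 t 22.4333
pre [ -4.7154  -0.175  -11.2019] grasp [-4.7154 -0.175   0.7981] AX*45 [ 4.4655 -0.0148 -0.5557]
```

Emit:
move_arm --gripper '[0.3,0.3,0.3]' --pt "-0.2 0 0.03" --pt "-0.4 0 0.05" --pt "-0.4 0 0.05" --twist '[0,0,0]'

```text
t: 22.68
eef_pos: [0.6236, -0.0495, 0.2735]
tool_rot: [-0.085, 0.91, 0.283, 0.29]
contact_force: [-0.7, 0.6, 10.8]
gripper_width: 0.504
```

```bash
python3 sl.py
```

```text
along 44.3378392247987 up 6.137947335471894 right 1.9210586519702173 F along 7.022081426755842 F [-0.7214  0.5544 10.7975] w 42.84563330715104 t 22.6833
pre [ -4.6753  -0.1866 -11.2265] grasp [-4.6753 -0.1866  0.7735] AX*45 [ 4.4679 -0.0083 -0.5362]
```

Emit:
move_arm --gripper '[0.3,0.6,1,1,1]' --pt "0.3 0 -0.04" --pt "0.3 0 -0.04" --pt "0.3 0 -0.04" --pt "0.2 0 -2.5" --pt "0 0 -5.5" --twist '[0,0,0,0,0]'

```text
t: 23.1
eef_pos: [0.5946, -0.0661, 0.3136]
tool_rot: [-0.087, 0.911, 0.284, 0.286]
contact_force: [0.1, 0.3, 0.6]
gripper_width: 0.985
```

Emit:
move_arm --gripper '[1,1,1,1]' --pt "-1 0 -2.5" --pt "-2 0 -5" --pt "-4 0 -8" --pt "-4 0 -8" --twist '[0,0,0,0]'

```text
t: 23.43
eef_pos: [0.5278, -0.1158, 0.36]
tool_rot: [-0.083, 0.912, 0.281, 0.288]
contact_force: [0.3, -0.9, -1.7]
gripper_width: 1.001
```

```bash
python3 sl.py; python3 - <<'E'
from h import *
from srch2 import AX,UP,RT
B=np.array([.511,-.127,.07])
for n in ('wrist','scene'):
    c=save(n,n+'12')
    for q in ['snap_tip','sleeve_end','gate_grip','start_top']:
        for d in spot_point(q,n)[:2]:
            x=np.array(d['centre'])-B; print(n,q,round(d['p'],2),np.array(d['centre']),proj(c,d['centre']).round(),'along',x@AX,'up',x@UP,'r',x@RT)
    for u in (.072,.117): print(u,proj(c,B+u*AX))
c=cv2.imread('pics/wrist12.png')[100:400,200:520]; cv2.imwrite('pics/wrist12c.png',cv2.resize(c,None,fx=2,fy=2))
a=cv2.imread('pics/scene12.png')[120:260,270:430]; cv2.imwrite('pics/scene12c.png',cv2.resize(a,None,fx=5,fy=5,interpolation=cv2.INTER_CUBIC)[:600])
E
```

```text
along 15.33321365564118 up 148.4381090896552 right 1.48827480347518 F along -1.3171399511723791 F [ 0.3455 -0.8824 -1.7207] w 85.10155052361809 t 23.4333
pre [-0.0267 -0.42    2.5544] grasp [-0.0267 -0.42   14.5544] AX*45 [ 4.465  -0.0235 -0.5593]
wrist snap_tip 0.61 [ 0.6385 -0.072   0.1951] [342. 185.] along 0.1847674555750012 up 0.001973290219405066 r 0.02807763319886379
wrist sleeve_end 0.76 [ 0.5833 -0.0803  0.1485] [312. 253.] along 0.11644516843975994 up 0.0007844686719974611 r 0.0032151758798847213
wrist sleeve_end 0.66 [ 0.6892 -0.3767 -0.0052] [545. 328.] along -0.0482743356092099 up -0.05772517424807567 r 0.3067535864167177
wrist gate_grip 0.7 [ 0.6377 -0.0714  0.1943] [340. 186.] along 0.18400090242393413 up 0.0015869915931100292 r 0.027127280823209615
0.072 [309.4364 290.3212]
0.117 [308.9458 252.0324]
scene sleeve_end 0.61 [ 0.5777 -0.0797  0.1482] [332. 198.] along 0.11309118729750775 up 0.0034007170380980986 r -0.00048834339025456
scene gate_grip 0.8 [ 0.4784 -0.1485  0.1884] [288. 193.] along 0.05021547658049433 up 0.1141086969859744 r -0.001086822872830795
scene start_top 0.59 [ 0.4882 -0.4381  0.0703] [238. 301.] along -0.1462852161769961 up 0.13211949008563298 r 0.2417606582295015
scene start_top 0.46 [ 0.4895 -0.2632  0.0722] [273. 251.] along -0.06967130675633525 up 0.06569271838005371 r 0.09923661505061318
0.072 [322.4058 206.6572]
0.117 [334.3405 198.2863]
```

View pics/wrist12.png

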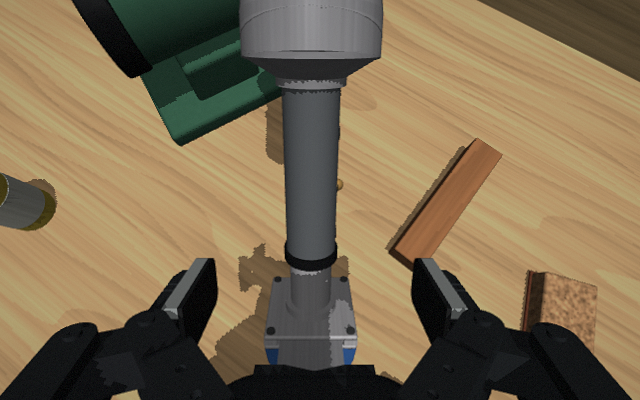

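View pics/scene12c.png

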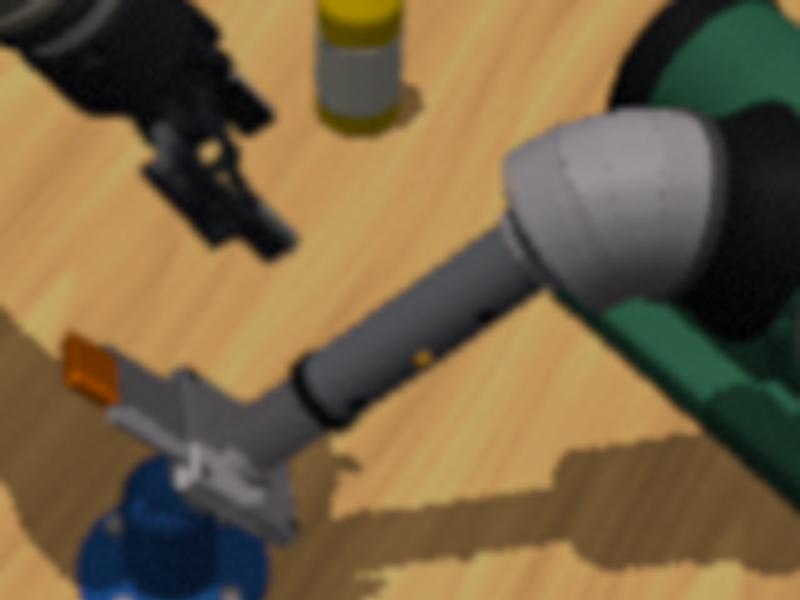

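```bash
cat > bt.py <<'E'
from h import *
import srch2
from srch2 import tocall,reach,info,mg
b=np.array([.489,-.264,.071])
o=get_obs();m=qR(o['tool_rot']).as_matrix()
off=m@[-.011,0,.073]
cp=o['eef_pos']+off
print('contact pt',cp,'err',b-cp,'tool cm',tool(b-cp,o),'world down 1cm in tool',tool([0,0,-.01],o),'F',o['contact_force'],'t',o['t'],'w',o['gripper_width'])
for dz in (.1,.04): print(dz,tool(b+[0,0,dz]-cp,o))
q=np.array(o['q'])
for dz in (.1,.04,0,-.006):
    q,n,e=reach(q,b+[0,0,dz]-off); print(q.round(3),n,e,info(q)[3:5],mg(q))
E
python3 bt.py
```

```text
contact pt [ 0.5581 -0.0928  0.2914] err [-0.0691 -0.1712 -0.2204] tool cm [-25.2606  10.0634   9.3557] world down 1cm in tool [-0.5714 -0.0068  0.8206] F [ 0.0533  0.0674 -0.1616] t 23.9333 w 1.003322876499494
0.1 [-19.5466  10.131    1.1493]
0.04 [-22.975   10.0905   6.0731]
[ 0.817  0.343 -0.149  2.063 -0.848  0.737  0.359] 2 1.8074471014828238e-07 (np.float64(33.904374772846744), np.float64(34.85060580091565)) 0.37659691643743676
[ 0.848  0.445 -0.189  2.096 -0.935  0.636  0.497] 1 4.843240957709502e-07 (np.float64(33.904381517443824), np.float64(34.85054736253847)) 0.34424580185141584
[ 0.876  0.521 -0.224  2.108 -0.997  0.568  0.595] 1 4.087957734182243e-09 (np.float64(33.904381929625146), np.float64(34.850546946090844)) 0.3319609581549159
[ 0.881  0.533 -0.23   2.109 -1.006  0.558  0.61 ] 1 8.932004357429576e-08 (np.float64(33.904394391038316), np.float64(34.85053616705429)) 0.33078837667573513
```

Emit:
move_arm --gripper '[0,0,0,0,0]' --pt "-1.5 3.6 -1" --pt "-3.5 7 -1" --pt "-6.5 9.5 -0.5" --pt "-10.5 10 0" --pt "-14.5 10.1 0.5" --twist '[0,0,0,0,0]'

```text
t: 24.35
eef_pos: [0.4928, -0.2631, 0.2712]
tool_rot: [-0.084, 0.911, 0.283, 0.288]
contact_force: [1.0, -0.4, -0.4]
gripper_width: 0.302
```

Emit:
move_arm --gripper '[0,0,0]' --pt "-4 0 1" --pt "-6.7 0 3" --pt "-6.7 0 3" --twist '[0,0,0]'

```text
t: 24.6
eef_pos: [0.4567, -0.2835, 0.203]
tool_rot: [-0.088, 0.913, 0.28, 0.284]
contact_force: [-0.6, 0.2, -0.8]
gripper_width: 0.003
```

```bash
python3 - <<'E'
from h import *
c=save('wrist','wrist13')
for d in spot_point('start_top','wrist')[:3]: print(round(d['p'],2),np.array(d['centre']),proj(c,d['centre']).round())
o=get_obs();m=qR(o['tool_rot']).as_matrix()
print(proj(c,[.489,-.264,.071]),proj(c,o['eef_pos']+m@[-.011,0,.073]),proj(c,o['eef_pos']+m@[.011,0,.073]))
E
python3 bt.py
```

```text
[316.2924 278.9145] [316.9084 271.5076] [316.728  228.5258]
contact pt [ 0.4888 -0.264   0.1426] err [ 0.0002  0.     -0.0716] tool cm [-4.0765 -0.0198  5.8813] world down 1cm in tool [-0.5721 -0.0046  0.8202] F [0.68   0.0676 0.6851] t 24.7 w -0.002596475429786714
0.1 [ 1.6441  0.0265 -2.3206]
0.04 [-1.7882 -0.0013  2.6006]
[ 0.832  0.345 -0.165  2.062 -0.841  0.735  0.352] 1 1.1287552608125754e-09 (np.float64(33.9909821440362), np.float64(34.89566436944126)) 0.37804493461054856
[ 0.862  0.447 -0.205  2.094 -0.926  0.632  0.487] 1 4.693767195491872e-07 (np.float64(33.99098814583792), np.float64(34.895606713573514)) 0.3457032848503654
[ 0.889  0.523 -0.24   2.107 -0.986  0.564  0.584] 1 3.787040039492973e-09 (np.float64(33.990988513620735), np.float64(34.89560632683581)) 0.33341736897475993
[ 0.894  0.535 -0.246  2.108 -0.995  0.554  0.598] 1 8.641768289781863e-08 (np.float64(33.99100055045989), np.float64(34.895595796179194)) 0.3322444545291767
```

View pics/wrist13.png

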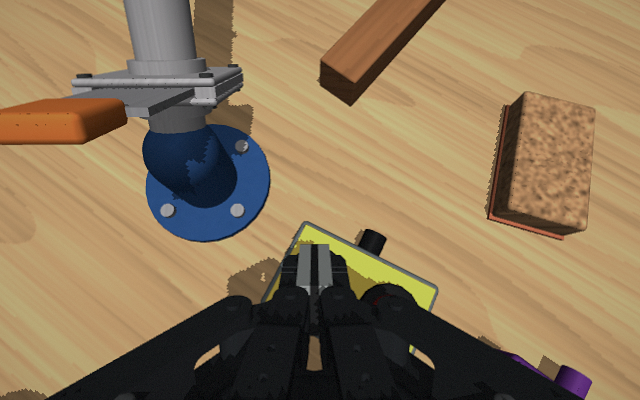

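Emit:
move_arm --gripper '[0,0,0,0,0]' --pt "-1.1 0 1.6" --pt "-2.3 0 3.3" --pt "-3.1 0 4.5" --pt "-3.55 0 5.1" --pt "-3.55 0 5.1" --twist '[0,0,0,0,0]'

```text
t: 25.12
eef_pos: [0.463, -0.2822, 0.1475]
tool_rot: [-0.085, 0.911, 0.284, 0.288]
contact_force: [0.6, 0.8, 0.0]
gripper_width: 0.003
```

```bash
python3 - <<'E'
from h import *
for n in ('scene','top'):
    c=save(n,n+'14')
    u,v=proj(c,[.489,-.264,.08]).astype(int);a=cv2.imread(f'pics/{n}14.png')[v-40:v+40,u-50:u+50]; cv2.imwrite(f'pics/{n}14c.png',cv2.resize(a,None,fx=6,fy=6,interpolation=cv2.INTER_CUBIC))
E
python3 bt.py|head -1
```

```text
contact pt [ 0.4904 -0.2649  0.0823] err [-0.0014  0.0009 -0.0113] tool cm [-0.7003 -0.1655  0.8917] world down 1cm in tool [-0.5727 -0.0095  0.8197] F [-0.7818 -0.4363  0.7747] t 25.2167 w 0.001956787253170047
```

View pics/scene14c.png

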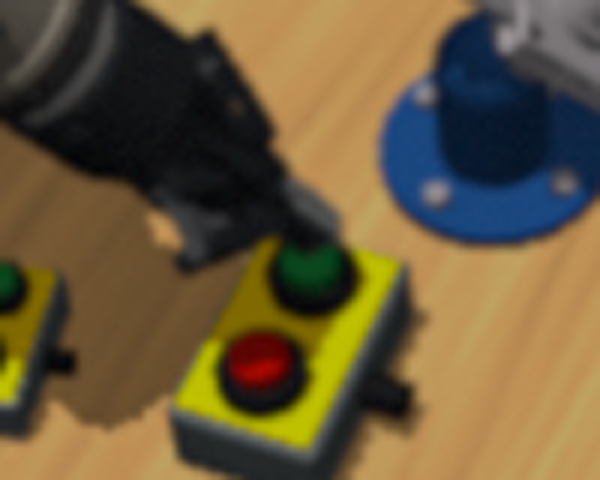

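Emit:
move_arm --gripper '[0,0,0]' --pt "-0.3 -0.1 0.4" --pt "-0.55 -0.1 0.75" --pt "-0.8 -0.1 1.05" --twist '[0,0,0]'

```text
t: 25.47
eef_pos: [0.461, -0.2827, 0.134]
tool_rot: [-0.085, 0.911, 0.283, 0.288]
contact_force: [1.1, 0.1, 1.1]
gripper_width: -0.004
```

```bash
python3 bt.py|head -1
```

```text
contact pt [ 0.4883 -0.2647  0.0679] err [0.0007 0.0007 0.0031] tool cm [ 0.2588 -0.0151 -0.2011] world down 1cm in tool [-0.572  -0.0088  0.8202] F [1.0752 0.1482 1.1248] t 25.4667 w -0.003589671385473741
```

Emit:
move_arm --gripper '[0,0,0]' --pt "-0.15 0 0.25" --pt "-0.3 0 0.45" --pt "-0.45 0 0.65" --twist '[0,0,0]'

```text
t: 25.72
eef_pos: [0.4614, -0.2829, 0.1277]
tool_rot: [-0.085, 0.91, 0.283, 0.289]
contact_force: [-18.1, -1.0, 45.8]
gripper_width: 0.001
```

```bash
python3 bt.py|head -1
```

```text
contact pt [ 0.4889 -0.2647  0.0617] err [0.0001 0.0007 0.0093] tool cm [ 0.5752 -0.0435 -0.7377] world down 1cm in tool [-0.5748 -0.0081  0.8183] F [-18.0554  -0.9986  45.7659] t 25.7167 w 0.0012785892609746866
```

```bash
python3 - <<'E'
from h import *
for n in ('scene','top'):
    c=save(n,n+'15')
    u,v=proj(c,[.489,-.264,.08]).astype(int);a=cv2.imread(f'pics/{n}15.png')[v-40:v+40,u-50:u+50]; cv2.imwrite(f'pics/{n}15c.png',cv2.resize(a,None,fx=6,fy=6,interpolation=cv2.INTER_CUBIC))
E
```

```text
(no output)
```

View pics/scene15c.png

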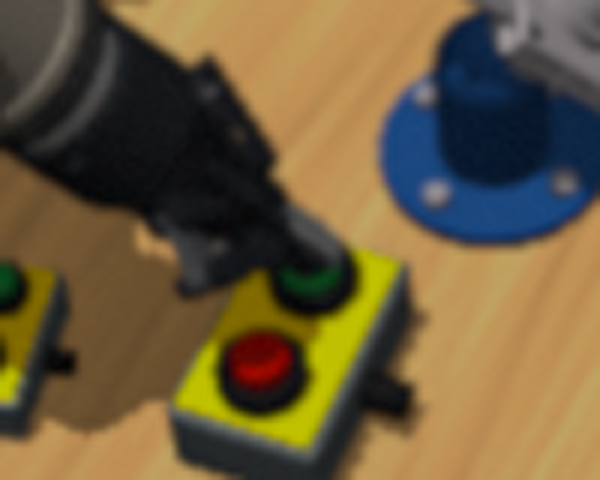

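View pics/top15c.png

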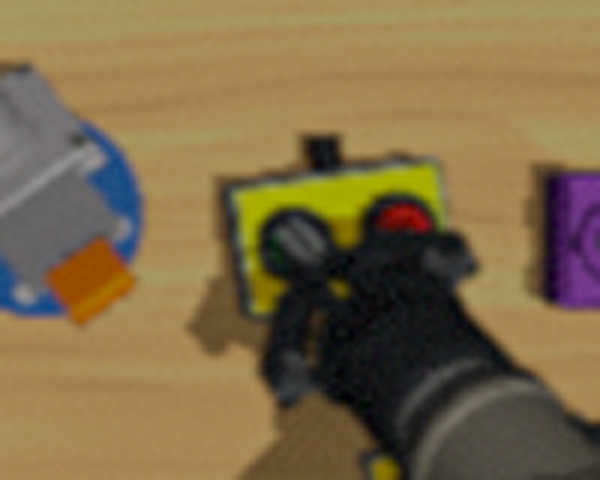

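Emit:
move_arm --gripper '[0,0,0,0,0]' --pt "0.5 0 -0.75" --pt "1.2 0 -1.7" --pt "2.5 0 -3.6" --pt "4.5 0 -6.4" --pt "6 0 -8.6" --twist '[0,0,0,0,0]'

```text
t: 26.23
eef_pos: [0.46, -0.2819, 0.2318]
tool_rot: [-0.085, 0.911, 0.283, 0.287]
contact_force: [0.6, 0.0, -0.1]
gripper_width: 0.002
```

Emit:
move_arm --gripper '[0,0,0,0,0]' --pt "1.5 2 -3" --pt "1.5 4 -6" --pt "1.5 6 -9" --pt "1.5 8 -11" --pt "1.5 8 -11" --twist '[0,0,0,0,0]'

```text
t: 26.65
eef_pos: [0.4634, -0.3822, 0.3339]
tool_rot: [-0.08, 0.912, 0.281, 0.289]
contact_force: [0.6, -1.2, 0.4]
gripper_width: 0.003
```

```bash
python3 - <<'E'
from h import *
from srch2 import AX,UP
B=np.array([.511,-.127,.07])
for n in ('scene','wrist'):
    c=save(n,n+'16')
    for q in ['snap_tip','sleeve_end','gate_grip','start_top']:
        for d in spot_point(q,n)[:2]:
            x=np.array(d['centre'])-B; print(n,q,round(d['p'],2),np.array(d['centre']),'along',x@AX,'up',x@UP)
a=cv2.imread('pics/scene16.png')[130:350,200:440]; cv2.imwrite('pics/scene16c.png',cv2.resize(a,None,fx=2.7,fy=2.7,interpolation=cv2.INTER_CUBIC))
o=get_obs();print(o['t'],o['eef_pos'],o['contact_force'])
E
```

```text
scene sleeve_end 0.91 [ 0.578  -0.0812  0.1505] along 0.11417343673199581 up 0.0055212105484406665
scene gate_grip 0.63 [ 0.4797 -0.1493  0.1867] along 0.04952832744502261 up 0.11243983320625804
scene start_top 0.53 [ 0.3519 -0.3283  0.0465] along -0.19838066959246062 up 0.14700038806581522
scene start_top 0.5 [ 0.4865 -0.4372  0.0702] along -0.14700337653809836 up 0.13263156130626322
wrist sleeve_end 0.93 [ 0.5817 -0.08    0.1507] along 0.11707113311716827 up 0.0031812395500054463
wrist gate_grip 0.84 [ 0.4785 -0.1494  0.1894] along 0.05056185672253139 up 0.11514244763482614
27.15 [ 0.4632 -0.3753  0.3295] [0.8054 0.135  0.4328]
```

View pics/scene16c.png

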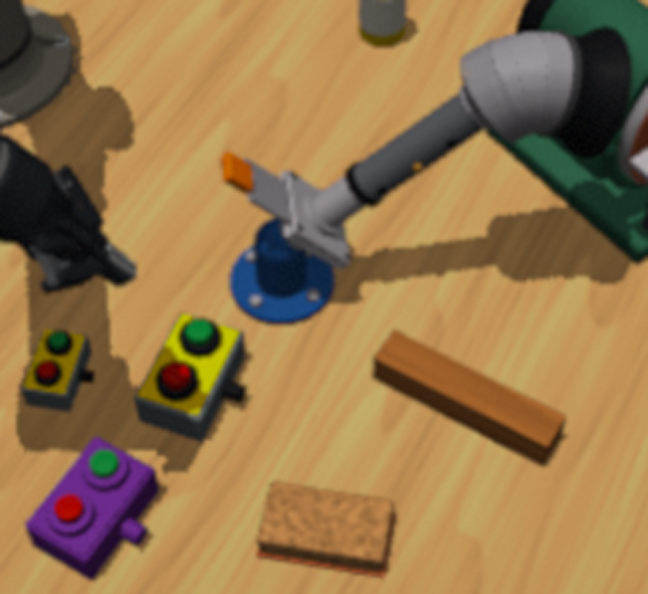

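View pics/wrist16.png

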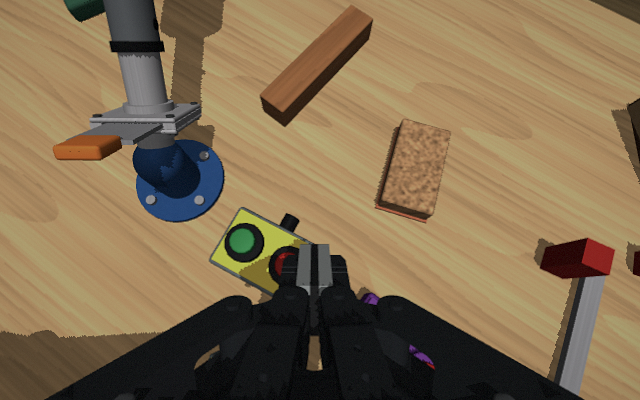

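```bash
python3 -c "
from station import *
print(hand_in())"
```

```text
the job is handed in; nothing more can be done
None
```

The hood is locked one hole further up the pipe, the gate is open, and the start button was pressed and released last. I handed the job in at about 27 s of the 54 s allowed.

**What I did, in order:**
- **Lean:** The move tool cannot tilt the hand. I got the lean of about 35° along the pipe's heading by driving the arm against its joint limits high up in free space. One joint configuration along the way ran into its limits, so I repositioned the arm once.
- **Gate:** I gripped the orange tab and pulled it to its stop. The force reached about 45 N on the wrist, and the pads slipped on the tab there.
- **Hood:** I gripped the sleeve across the brass button with 40 N, which pressed it flush, and drew the sleeve up about 45 mm.
- **Start:** I pressed the green button on the larger yellow box to its stop. The fingertips reached about 46 N, more than the button needs, and then I lifted clear.

**Last checks:**
- **Hood:** The button stands proud in the middle hole. The sleeve end measured 114 to 117 mm up the pipe, against 117 mm expected. When I pushed back with 7 N it held. The hand had about 2.7 mm of slack between pulling and pushing, more than the stated 0.5 mm play. I put that down to give in the pads and grip.
- **Gate:** The open tab fits the model of 42 mm open, at 112 to 115 mm from the pipe axis against 112 mm expected. The first tab estimate, while shut, was about 9 mm off the description, so I relied on the stop force and the frame overlay.
- **Start button:** It sprang back out.
- **Everything else:** The red button was not touched, the loose things look unmoved, and the hand was clear at hand-in.

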